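Draw the print out from under the riser and slide it home in the sign frame

ROBOT

A 7-joint arm with a two-finger parallel gripper is mounted at the origin on a cart in front of the work surface, level with it; the furniture and walls round the work are solid. World frame = base frame: x ahead of the robot, y to its left, z up, the work surface at z = 0. Lengths are in m, angles in degrees, forces in N, time in s.
With the tool pointing down it reaches from about 0.425 to 0.825 m from the base axis. Payload 3.6 kg.
Tool frame: the origin (TCP) lies at the very end of the fingers, on their centre line; the grasp point (between the pads) lies 19 mm behind it; z points along the fingers, y is the line along which they close (so a half turn about z gives the same grasp; the last joint's range is limited). The gripper opens to 93 mm and grips with 3 to 60 N. Pads are 15 mm wide; open, the fingers measure 128 mm over their backs; the gripper's body (75 mm by 188 mm) begins 65 mm behind the grasp point.
Start: joints at [62.882, 35.231, -0.722, 81.555, 0.464, 63.22, -2.315], TCP at [0.281, -0.586, 0.219] pointing down, gripper open.
Joint ranges: [-178.69, 178.69], [-17.37, 117.87], [-77.05, 75.6], [15.02, 138.74], [-78.02, 258.01], [0.78, 113.62], [-162.83, 162.83]. Speed limits (degrees/s): [159.86, 159.86, 180, 180, 180, 180, 180].

INTERFACE

Orientations are given as a 3x3 rotation matrix whose columns are the frame's x, y, z axes.
In Python, from bench import robot gives the robot as it stands.
- The arm moves only by the tool send_rows, never from a script. Its argument "increments" is a list that holds one entry, the list of rows, each a list of 5 numbers: the opening, from 0 (shut) to 1 (fully open), then the shift along the tool's x, y, z in mm, then the turn about the tool's z in degrees. In form: [[[grip, dx, dy, dz, twist], ...]]. A call has 1 to 20 rows; each row is the pose to reach, as a shift and turn from the pose commanded when the call began, along the tool's axes at that moment; what a row does not reach only later rows make up. A row lasts 1/8 s, in which the tool goes at most 62.5 mm and 10.7 degrees, less where a joint would pass 70% of its speed; a pose out of reach is approached as far as the arm can. A call with a gripper value outside its range is refused whole. The fingers move at their own pace and stop on an object; "squeeze" is the grip in N (left out, the last holds). Time passes only in rows, so rows that repeat a pose let the fingers close. It gives the time, the measured TCP pose, the force, the opening and the grip force at its end, in the units of the state.
- robot.get_state(): the state, without advancing time (a new reading comes with each control period).
- robot.read_camera(name): name is "side" or "top"; returns a dict with "img" (400x640x3 uint8, red, green, blue), "mtx" (3x3 intrinsics, pixels), "k1" (the pictures are not rectified: a ray, as slopes to the right and down, at radius r is drawn at 1 + k1 r^2 times it, then the intrinsics apply), "camera_from_world" (4x4, takes a point from world to camera coordinates). Camera axes: x right, y up, looking along -z (the intrinsics and any distortion apply to the point x, -y, -z); pixel columns grow to the right and rows downward; lengths in m; the calibration is good to about 2 mm. A picture is of the moment at which its call begins. There is no depth.
- robot.hand_in(): hands the job in; it is judged then, once.
Trained networks look in a picture, given as the dict that the camera call returned (one of the last four; its "shot" number tells which), for a name from the list of things; names that differ only in an ending like _2 or _b are one class to them, and where a whole thing is asked for, a point or a joint stands for the part that bears it (a point fixed in the world has none). Each returns a list of dicts, best first, with "score" (0 to 1); they miss things now and then, are a little off and sometimes report something else, mostly with a low value. They report only what shows in the picture. A call takes as long as a camera call.
- robot.search_frame(picture, target): "extent" ([left, top, right, bottom] in pixels, round what is visible of it).
- robot.cut_out(picture, target): "pixels" (400x640 bool, what is visible of it) and "extent" ([left, top, right, bottom] in pixels, round what is visible of it).
The state is a dict: "t": time; "joint_positions": joint angles; "joint_velocities": joint speeds; "joint_torque": joint torques, N m; "ee_pos": TCP position; "ee_rot": TCP orientation; "force": force on the tool from outside, world axes, zero at the start; "torque": the same for the moment, N m; "gripper_width": finger opening in m; "grip_force": force on a finger pad.
Only numpy, scipy, OpenCV 4.12 (cv2) and the standard library are available. Lean on these libraries where they do the work, as an engineer would, in place of code of your own. Each camera call takes 0.05 s, during which the arm holds its last target. There are 200 camera calls.

TASK

The mounted landscape print has ended up under the clear display riser. Keeping it flat on the table and pressing gently, slide it out and on into the aluminium sign frame, under the frame's lips and fully home against its end wall. Leave the ornaments on the riser and the jar and mug behind the frame where they are.

Things in the scene. Friction and masses are not known exactly. Their poses are not given: they have to be found in the camera images.
- print: Mounted landscape print, a stiff loose panel lying flat: 120 mm (its x) x 170 mm (its y) x 6 mm, about 0.18 kg. White border, green hill, blue sky. Origin at the centre of its underside, z up. Slick felt back, grippy face: fingertips pressing on the face with 10 to 20 N drag it without slipping. Never press it with more than 45 N. At first only its -x edge peeps out from under the riser.
- riser: Display riser fixed to the table: clear, slightly milky acrylic deck 130 mm (its x) x 260 mm (its y), underside 112 mm and top 120 mm above the table. Legs 12 mm thick (feet 20 mm) stand at the four corners, 9 mm in from the edges; between them it is open to the front (-x). Origin on the table under the deck's centre, z up.
- riser_edge (a point): Middle of the lower edge of the deck's front, which carries an aluminium strip; 112 mm up, 68 mm from the riser's origin along -x. The print peeps out about 14 to 26 mm in front of the deck here. A vertical gripper's body would hit the deck; a tool tilted 25 to 40 degrees, fingertips leaning forward under the deck, can press the print near its -x edge.
- frame: Aluminium sign frame fixed to the table: two rails along its y, 128 mm apart, end wall at +y, open at -y and above, no floor. Walls 8 mm thick, 14 mm high, with a lip on top reaching 8 mm inward, 11 mm clear beneath it. The print slides in flat, its y along the frame's. Origin on the table where the print's centre is when home; end wall's inner face at y = +85 mm.
- frame_mouth (a point): Middle of the frame's mouth on the table, 118 mm from the frame's origin along its -y. Two splayed lead-ins, 12 mm high and about 170 mm apart here, narrow to the 128 mm between the rails, which begin 75 mm from the origin. The print enters here and moves along the frame's +y.
- snow_globe: Snow globe with blue base, 64 mm wide and 65 mm high, loose on the rear part of the riser's deck. Origin at the centre of its underside.
- ceramic_house: Light blue ceramic house with red roof, 32 x 39 x 68 mm, loose on the rear part of the riser's deck. Origin at the centre of its underside.
- candle_jar: Glass candle jar, 76 mm wide and 90 mm high, standing on the table behind the frame. Origin at the centre of its underside.
- mug: White mug, 78 x 116 mm with its handle, 101 mm high, standing on the table behind the frame. Origin at the centre of its underside.

How it is judged (in metres and radians):
On the way:
1. the print is slid flat at least 80 mm from where it lay (distance of print from where it was at the start of the episode above 0.08 m and height (world z) of print below 0.015 m), for 0.1 s.
At the end, for the whole second after the job is handed in: The print lies flat and at rest in the frame's channel, under the lips, its centre within 5 mm of home along the channel (its edge at the end wall) and within 8 mm across it, square to the frame within 0.08 rad (y of print in the frame of frame between -0.005 and 0.005 m and x of print in the frame of frame between -0.008 and 0.008 m and height (world z) of print below 0.004 m and angle between print's own z axis and vertical below 0.05 rad and angle between the y axis of print and the y axis of frame, either way round below 0.08 rad and linear speed of print below 0.01 m/s); the robot touches nothing.
It fails at once if the print is pressed by the fingers with more than 45 N (contact force between the fingers and print above 45 N).
It fails at once if the print is lifted off the table or tipped up (height (world z) of print above 0.03 m or angle between print's own z axis and vertical above 0.3 rad).
It fails at once if the snow globe, ceramic house, candle jar or mug is shifted more than 20 mm (distance of any of snow_globe, ceramic_house, candle_jar, mug from where it was at the start of the episode above 0.02 m).
It also fails if it takes over 72 s, if anything falls off the work surface, if the arm or the gripper's body presses on something with over 40 N, if the wrist force passes 120 N, or if a joint passes its speed limit or range.

## Working session

There is one attempt and no reset: what is moved stays moved. The work goes in short steps, Python scripts to look and compute and a tool call to move; the robot and the scene stay as the last step left them, time stands still between calls to the robot, and variables do not carry over. Pictures are saved under pics/ and viewed, at most 10 in all, crops included, and the job is handed in when it is done.

Besides the shell and the picture viewer there is one more tool, called after ">>>" as a command line: name --argument value ..., lists and objects as JSON in quotes. send_rows: Moves the arm, as the interface text tells. Its arguments: {"type":"object","properties":{"increments":{"type":"array"},"squeeze":{"type":"number"}},"required":["increments"]}

```bash
mkdir -p pics; ls; cat > h.py <<'E'
import numpy as np, cv2
from bench import robot
def save(p,n): cv2.imwrite('pics/'+n,p['img'][:,:,::-1])
def ray(p,uv):
    K=np.array(p['mtx']);T=np.array(p['camera_from_world'])
    d=(np.array(uv,float)-K[:2,2])/[K[0,0],K[1,1]]
    r=d.copy()
    for _ in range(20): r=d/(1+p['k1']*(r@r))
    v=T[:3,:3].T@np.array([r[0],-r[1],-1.0]); c=-T[:3,:3].T@T[:3,3]
    return c,v
def at(p,uv,z):
    c,v=ray(p,uv); return c+v*(z-c[2])/v[2]
def proj(p,X):
    K=np.array(p['mtx']);T=np.array(p['camera_from_world'])
    q=T[:3,:3]@np.array(X)+T[:3,3]; s=np.array([q[0],-q[1]])/-q[2]
    s=s*(1+p['k1']*(s@s)); return s*[K[0,0],K[1,1]]+K[:2,2]
E
python3 - <<'E'
from h import *
np.set_printoptions(precision=3,suppress=True)
s=robot.get_state(); print(s['t'],s['ee_pos'],s['ee_rot'],s['force'])
for n in ['side','top']:
    p=robot.read_camera(n); save(p,n+'0.png')
    T=np.array(p['camera_from_world']); print(n,-T[:3,:3].T@T[:3,3],T[:3,:3],p['mtx'],p['k1'])
    for t in ['print','riser','frame','snow_globe','ceramic_house','candle_jar','mug']:
        print(t,[(round(d['score'],2),np.round(d['extent'])) for d in robot.search_frame(p,t)[:2]])
E
```

```text
pics
0.0 [ 0.281 -0.586  0.217] [[ 0.902  0.432 -0.001]
 [ 0.432 -0.902  0.002]
 [-0.    -0.003 -1.   ]] [ 0.272 -0.289  0.408]
side [0.116 0.922 0.601] [[-0.913 -0.408 -0.026]
 [ 0.155 -0.405  0.901]
 [-0.378  0.818  0.433]] [[477.095   0.    322.555]
 [  0.    477.095 192.532]
 [  0.      0.      1.   ]] -0.038988046033597776
print [(0.98, array([294., 180., 360., 214.]))]
riser [(0.72, array([271., 139., 353., 222.]))]
frame [(0.84, array([276., 241., 397., 318.]))]
snow_globe [(0.86, array([295., 145., 314., 167.]))]
ceramic_house [(0.68, array([311., 125., 324., 149.]))]
candle_jar [(0.72, array([256., 208., 288., 257.]))]
mug [(0.91, array([218., 229., 259., 288.]))]
top [ 0.456 -0.016  0.968] [[ 0.031 -0.999  0.008]
 [ 0.99   0.031  0.138]
 [-0.139  0.004  0.99 ]] [[414.534   0.    321.642]
 [  0.    414.534 194.727]
 [  0.      0.      1.   ]] 0.03599553452238128
print [(0.79, array([359., 196., 434., 214.]))]
riser [(0.7, array([338., 130., 471., 200.]))]
frame [(0.6, array([192., 218., 288., 302.]))]
snow_globe [(0.57, array([367., 141., 397., 171.]))]
ceramic_house [(0.69, array([429., 133., 460., 159.]))]
candle_jar [(0.7, array([242., 155., 283., 199.]))]
mug [(0.95, array([185., 153., 240., 193.]))]
```

View pics/top0.png

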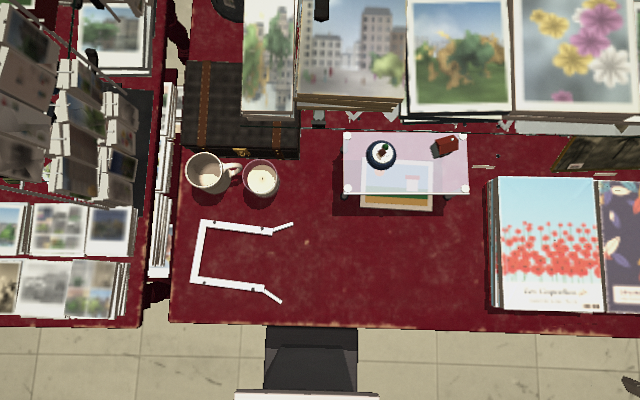

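View pics/side0.png

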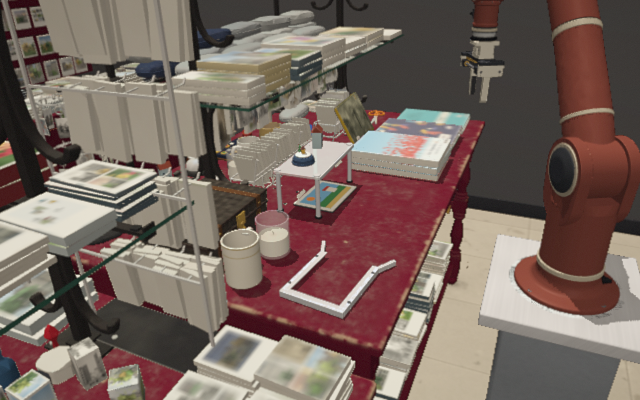

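The top view shows the frame at about (192–293, 218–302), opening to the right (world −y). The riser is at (342–468, 130–193), with the print peeping out below it at rows 193–212. The side view agrees. Next I'll zoom in to measure.

```bash
python3 - <<'E'
from h import *
np.set_printoptions(precision=4,suppress=True)
p=robot.read_camera('top');q=robot.read_camera('side')
a=cv2.resize(p['img'][125:220,330:480],None,fx=5,fy=5,interpolation=cv2.INTER_CUBIC)[:300*2]
b=cv2.resize(p['img'][205:310,180:330],None,fx=5,fy=5,interpolation=cv2.INTER_CUBIC)
cv2.imwrite('pics/a.png',a[:,:,::-1]);cv2.imwrite('pics/b.png',b[:,:,::-1])
for n,pic in (('top',p),('side',q)):
  for t in ['print','frame','riser']:
    r=robot.cut_out(pic,t)
    if r:
        m=r[0]['pixels'].astype('uint8');c=max(cv2.findContours(m,0,1)[0],key=cv2.contourArea)
        e=cv2.approxPolyDP(c,2.5,True)[:,0]
        z={'print':.006,'frame':.014,'riser':.12}[t]
        print(n,t,r[0]['score']);print(np.c_[e,[at(pic,x,z)[:2] for x in e]])
E
```

```text
top print 0.64
[[360.     195.       0.593   -0.1097]
 [361.     207.       0.5648  -0.1126]
 [431.     209.       0.5653  -0.2756]
 [430.     196.       0.5958  -0.2735]]
top frame 0.94
[[202.     219.       0.5248   0.2525]
 [190.     282.       0.3831   0.2688]
 [261.     291.       0.3676   0.1094]
 [281.     302.       0.3449   0.0635]
 [263.     284.       0.383    0.1057]
 [201.     277.       0.3947   0.2452]
 [198.     270.       0.4099   0.253 ]
 [208.     226.       0.5093   0.2377]
 [271.     233.       0.4976   0.0933]
 [293.     222.       0.5243   0.0441]
 [269.     228.       0.5089   0.0984]]
top riser 0.88
[[344.     133.       0.7076  -0.0625]
 [340.     148.       0.675   -0.0549]
 [344.     158.       0.6538  -0.0638]
 [342.     198.       0.5694  -0.0616]
 [357.     193.       0.5808  -0.0923]
 [441.     194.       0.5842  -0.2656]
 [449.     199.       0.5743  -0.2819]
 [468.     192.       0.5901  -0.3211]
 [465.     134.       0.7133  -0.3168]
 [455.     134.       0.7127  -0.2959]
 [459.     139.       0.7021  -0.3042]
 [457.     150.       0.6783  -0.2997]

[... 1027 characters left out ...]
315.     157.       0.6471  -0.1853]
 [312.     165.       0.6302  -0.13  ]
 [298.     167.       0.6589  -0.1047]
 [289.     158.       0.7114  -0.1537]
 [277.     167.       0.7111  -0.0852]
 [274.     173.       0.6989  -0.0473]
 [278.     209.       0.5926   0.1242]
 [282.     210.       0.5822   0.1251]
 [281.     175.       0.6758  -0.0423]
 [311.     178.       0.5963  -0.0523]
 [315.     181.       0.5794  -0.0394]
 [315.     217.       0.5019   0.1278]
 [320.     218.       0.4903   0.1279]
 [319.     181.       0.5702  -0.0428]
 [345.     157.       0.5696  -0.2139]
 [346.     181.       0.5084  -0.0662]
 [352.     182.       0.4926  -0.0659]
 [350.     154.       0.5649  -0.24  ]]
```

View pics/a.png

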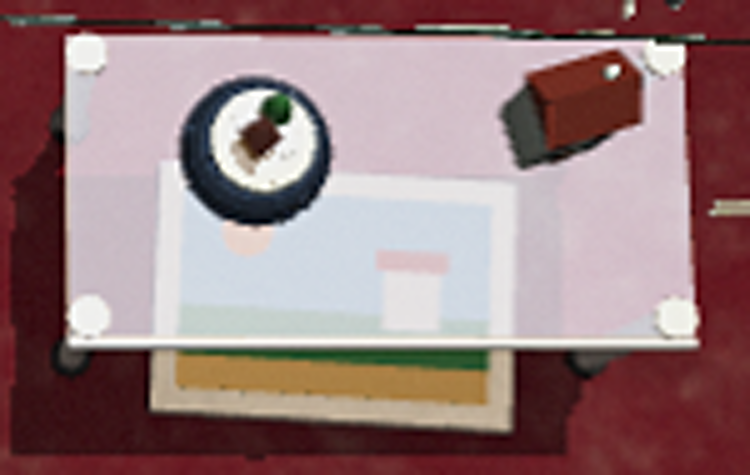

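View pics/b.png

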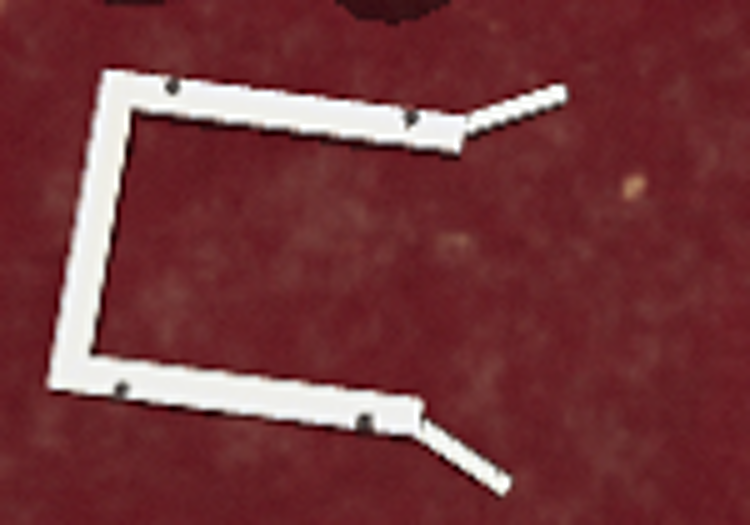

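>>> send_rows --increments '[[[0, 0, 0, -60, 0], [0, 0, 0, -120, 0], [0, 0, 0, -120, 0]]]'

```text
t: 1.58
ee_pos: [0.2821, -0.5886, 0.3451]
ee_rot: [[0.902, 0.432, 0.006], [0.432, -0.902, -0.012], [0.0, 0.013, -1.0]]
force: [0.2, -0.3, -0.1]
gripper_width: 0.0676
grip_force: 0.0
```

```bash
python3 - <<'E'
from h import *
np.set_printoptions(precision=4,suppress=True)
p=robot.read_camera('top')
def c(l,x0,y0,z): 
    r=np.array([at(p,(x/5+x0,y/5+y0),z) for x,y in l]); print(r); return r
P=c([(150,412),(513,432),(515,180),(160,160)],330,125,.006)
print('lens',np.linalg.norm(np.diff(P[:,:2],axis=0),axis=1))
R=c([(66,343),(698,343),(686,42),(66,36)],330,125,.12)
print('lens',np.linalg.norm(np.diff(R[:,:2],axis=0),axis=1))
F=c([(105,70),(50,388),(418,437),(465,115)],180,205,.014)
print('lens',np.linalg.norm(np.diff(F[:,:2],axis=0),axis=1))
print('cam',robot.get_state()['joint_positions'])
E
```

```text
[[ 0.5638 -0.1102  0.006 ]
 [ 0.5598 -0.2793  0.006 ]
 [ 0.6798 -0.281   0.006 ]
 [ 0.6842 -0.1128  0.006 ]]
lens [0.1691 0.12   0.1682]
[[ 0.5786 -0.0639  0.12  ]
 [ 0.5869 -0.3243  0.12  ]
 [ 0.7148 -0.3214  0.12  ]
 [ 0.7093 -0.0608  0.12  ]]
lens [0.2606 0.1279 0.2607]
[[0.5248 0.2547 0.014 ]
 [0.3818 0.2687 0.014 ]
 [0.3647 0.1034 0.014 ]
 [0.5091 0.0893 0.014 ]]
lens [0.1437 0.1662 0.1451]
cam [62.7263 30.9207 -0.4688 69.5224  0.2461 79.2073 -2.1214]
```

>>> send_rows --increments '[[[0.5, 39, -41, -5, 2.56], [0.5, 78, -82, -10, 5.1], [0.5, 117, -123, -15, 7.7], [0.5, 156, -164, -20, 10.2], [0.5, 195, -205, -25, 12.8], [0.5, 234, -246, -30, 15.4], [0.5, 273, -287, -35, 18], [0.5, 312, -328, -40, 20.5], [0.5, 351, -369, -45, 23], [0.5, 387, -414, -50, 25.6], [0.5, 387, -414, -50, 25.6]]]'

```text
t: 3.0
ee_pos: [0.4509, -0.04, 0.3875]
ee_rot: [[1.0, 0.011, -0.002], [0.011, -1.0, 0.003], [-0.002, -0.003, -1.0]]
force: [0.1, -1.5, 0.8]
gripper_width: 0.0463
grip_force: 0.0
```

>>> send_rows --increments '[[[0.5, 0, 0, -55, 0], [0.5, 0, 0, -110, 0], [0.5, 0, 0, -165, 0], [0.5, 0, 0, -220, 0], [0.5, 0, 0, -275, 0], [0.5, 0, 0, -330, 0], [0.5, 0, 0, -330, 0]]]'

```text
t: 3.88
ee_pos: [0.4409, -0.0455, 0.649]
ee_rot: [[0.998, -0.002, 0.059], [-0.002, -1.0, -0.007], [0.059, 0.007, -0.998]]
force: [-0.2, 0.5, -0.4]
gripper_width: 0.0466
grip_force: 0.0
```

```bash
python3 -c "
from h import *
print(np.round(robot.get_state()['joint_positions'],2))"
```

```text
[ -7.33   9.66  14.53  53.68  -2.63 113.54 -84.32]
```

>>> send_rows --increments '[[[0.5, 0, 0, 50, 0], [0.5, 0, 0, 100, 0], [0.5, 0, 0, 100, 0], [0.5, 0, 0, 100, 0]]]'

```text
t: 4.38
ee_pos: [0.4481, -0.0457, 0.5516]
ee_rot: [[0.998, -0.001, 0.063], [-0.0, -1.0, -0.006], [0.063, 0.006, -0.998]]
force: [0.2, -0.1, 0.4]
gripper_width: 0.0463
grip_force: 0.0
```

```bash
python3 -c "
from h import *
print(np.round(robot.get_state()['joint_positions'],2))"
```

```text
[ -8.24   6.56  13.45  73.24  -1.49  96.73 -85.17]
```

>>> send_rows --increments '[[[0.5, 0, 0, -60, 0], [0.5, 0, 0, -120, 0], [0.5, 0, 0, -180, 0], [0.5, 0, 0, -240, 0], [0.5, 0, 0, -300, 0], [0.5, 0, 0, -400, 0], [0.5, 0, 0, -500, 0], [0.5, 0, 0, -500, 0], [0.5, 0, 0, -500, 0], [0.5, 0, 0, -500, 0]]]'

```text
t: 5.62
ee_pos: [0.4034, -0.0408, 0.6773]
ee_rot: [[0.993, -0.001, 0.121], [0.001, -1.0, -0.012], [0.121, 0.012, -0.993]]
force: [-0.1, -0.2, -0.4]
gripper_width: 0.0461
grip_force: 0.0
```

```bash
python3 -c "
from h import *
print(np.round(robot.get_state()['joint_positions'],2))"
```

```text
[-19.37   4.74  26.22  55.18  -2.42 113.56 -84.45]
```

>>> send_rows --increments '[[[0.5, 30, 0, -60, 0], [0.5, 60, 0, -120, 0], [0.5, 60, 0, -120, 0]]]'

```text
t: 6.0
ee_pos: [0.4347, -0.0388, 0.6974]
ee_rot: [[0.983, -0.002, 0.182], [0.001, -1.0, -0.018], [0.182, 0.018, -0.983]]
force: [0.8, 0.8, 1.1]
gripper_width: 0.0465
grip_force: 0.0
```

>>> send_rows --increments '[[[0.5, 30, 0, -60, 0], [0.5, 60, 0, -120, 0], [0.5, 60, 0, -120, 0]]]'

```text
t: 6.38
ee_pos: [0.4551, -0.036, 0.7189]
ee_rot: [[0.97, -0.003, 0.244], [0.003, -1.0, -0.023], [0.244, 0.023, -0.969]]
force: [-0.4, -0.4, 0.6]
gripper_width: 0.0464
grip_force: 0.0
```

```bash
python3 -c "
from h import *
print(np.round(robot.get_state()['joint_positions'],2))"
```

```text
[-10.57   8.8   17.2   43.78  -3.05 113.57 -85.46]
```

>>> send_rows --increments '[[[0.5, 30, 0, -60, 0], [0.5, 60, 0, -120, 0], [0.5, 60, 0, -120, 0]]]'

```text
t: 6.75
ee_pos: [0.4666, -0.0328, 0.7417]
ee_rot: [[0.952, -0.004, 0.305], [0.004, -1.0, -0.027], [0.305, 0.027, -0.952]]
force: [0.5, 0.1, 0.6]
gripper_width: 0.0462
grip_force: 0.0
```

>>> send_rows --increments '[[[0.5, 30, 0, -60, 0], [0.5, 60, 0, -120, 0], [0.5, 60, 0, -120, 0]]]'

```text
t: 7.12
ee_pos: [0.4704, -0.0292, 0.7656]
ee_rot: [[0.931, -0.005, 0.365], [0.006, -1.0, -0.031], [0.365, 0.031, -0.93]]
force: [0.5, -0.3, -0.3]
gripper_width: 0.0464
grip_force: 0.0
```

>>> send_rows --increments '[[[0.5, 0, 0, -60, 0], [0.5, 0, 0, -120, 0], [0.5, 0, 0, -120, 0]]]'

```text
t: 7.5
ee_pos: [0.4223, -0.0264, 0.7962]
ee_rot: [[0.906, -0.007, 0.424], [0.008, -0.999, -0.034], [0.424, 0.034, -0.905]]
force: [-0.3, 0.4, -0.1]
gripper_width: 0.0464
grip_force: 0.0
```

>>> send_rows --increments '[[[0.5, 0, 0, -60, 0], [0.5, 0, 0, -120, 0], [0.5, 0, 0, -120, 0]]]'

```text
t: 7.88
ee_pos: [0.3809, -0.0223, 0.8196]
ee_rot: [[0.879, 0.001, 0.477], [0.017, -0.999, -0.029], [0.477, 0.034, -0.878]]
force: [-0.1, -0.3, -1.2]
gripper_width: 0.0464
grip_force: 0.0
```

```bash
python3 -c "
from h import *
print(np.round(robot.get_state()['joint_positions'],2))"
```

```text
[-19.32  -0.48  16.73  38.4    3.31 113.58 -89.91]
```

>>> send_rows --increments '[[[0.5, 60, 0, -30, 3], [0.5, 120, 0, -60, 3], [0.5, 120, 0, -60, 3]]]'

```text
t: 8.25
ee_pos: [0.4467, -0.0221, 0.8367]
ee_rot: [[0.85, -0.054, 0.524], [-0.04, -0.998, -0.037], [0.525, 0.01, -0.851]]
force: [-0.6, 0.3, 0.3]
gripper_width: 0.0466
grip_force: 0.0
```

>>> send_rows --increments '[[[0.5, 60, 0, -50, 0], [0.5, 100, 0, -100, 0], [0.5, 100, 0, -100, 0]]]'

```text
t: 8.62
ee_pos: [0.46, -0.0227, 0.8585]
ee_rot: [[0.815, -0.054, 0.577], [-0.038, -0.999, -0.039], [0.578, 0.01, -0.816]]
force: [0.2, 0.3, -0.1]
gripper_width: 0.0464
grip_force: 0.0
```

```bash
python3 -c "
from h import *
s=robot.get_state();print(np.round(s['joint_positions'],2));print(np.array(s['ee_rot']).round(4).tolist())"
```

```text
[-13.24   8.87  21.26  22.68  -5.32 113.58 -89.82]
[[0.8151, -0.0538, 0.5767], [-0.0382, -0.9985, -0.0391], [0.578, 0.0099, -0.816]]
```

```bash
cat >> h.py <<'E'
def delta(target,twist=0):
    s=robot.get_state();R=np.array(s['ee_rot']);d=np.array(target)-s['ee_pos']
    print('t',s['t'],'now',np.round(s['ee_pos'],4),'move',np.round(R.T@d*1000,1),'dist',round(1000*np.linalg.norm(d),1),'levelling twist',round(np.degrees(R[2,1]/R[2,0]),2),'yaw',round(np.degrees(np.arctan2(R[0,1],-R[1,1])),2))
E
python3 -c "
from h import *
delta([.45,-.195,.12])"
```

```text
t 8.625 now [ 0.46   -0.0227  0.8585] move [-428.4  165.2  603.6] dist 758.4 levelling twist 0.98 yaw -3.08
```

>>> send_rows --increments '[[[0.5, -33, 12.7, 46.4, 1], [0.5, -66, 25.4, 92.8, 1], [0.5, -99, 38.1, 139, 1], [0.5, -132, 50.8, 186, 1], [0.5, -165, 63.5, 232, 1], [0.5, -198, 76.2, 278, 1], [0.5, -231, 89, 325, 1], [0.5, -264, 101.6, 371, 1], [0.5, -297, 114.3, 418, 1], [0.5, -330, 127, 464, 1], [0.5, -363, 139.7, 511, 1], [0.5, -396, 152.4, 557, 1], [0.5, -428, 165, 604, 1], [0.5, -428, 165, 604, 1], [0.5, -428, 165, 604, 1]]]'

```text
t: 10.5
ee_pos: [0.4656, -0.1572, 0.2268]
ee_rot: [[0.834, -0.04, 0.55], [-0.019, -0.999, -0.044], [0.551, 0.026, -0.834]]
force: [0.2, -0.0, -0.6]
gripper_width: 0.0465
grip_force: 0.0
```

```bash
python3 -c "
from h import *
s=robot.get_state();print(np.round(s['joint_positions'],2),np.array(s['ee_rot']).round(4).tolist())
delta([.53,-.193,.03])
delta([.574,-.193,.03])
save(robot.read_camera('side'),'s1.png')"
```

```text
[ 25.82  11.24  -4.05 133.15 -68.94   9.41  -3.61] [[0.834, -0.0398, 0.5503], [-0.0188, -0.9989, -0.0439], [0.5514, 0.0263, -0.8338]]
t 10.5 now [ 0.4656 -0.1572  0.2268] move [-54.1  28.  201.1] dist 210.1 levelling twist 2.73 yaw -2.28
t 10.5 now [ 0.4656 -0.1572  0.2268] move [-17.4  26.3 225.3] dist 227.5 levelling twist 2.73 yaw -2.28
```

View pics/s1.png

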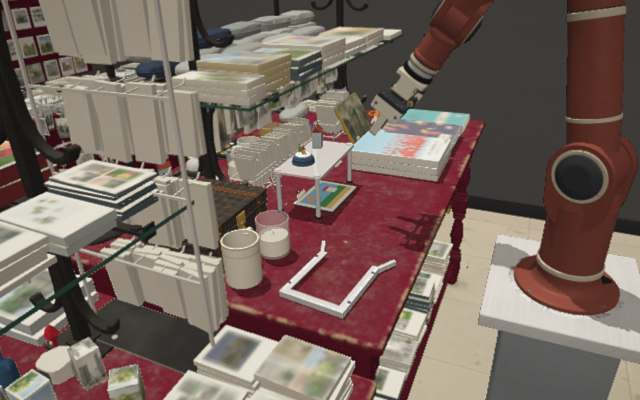

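```bash
python3 -c "
from h import *
delta([.54,-.193,.05])"
```

```text
t 10.55 now [ 0.464  -0.1601  0.2249] move [-31.7  25.2 189.2] dist 193.5 levelling twist 2.47 yaw -2.66
```

>>> send_rows --increments '[[[0.5, 0, 7, 40, 0.7], [0.5, -10, 14, 80, 1.4], [0.5, -20, 21, 120, 2.1], [0.5, -28, 24, 155, 2.8], [0.5, -35, 27, 190, 2.8], [0.5, -35, 27, 190, 2.8]]]'

```text
t: 11.3
ee_pos: [0.5653, -0.2163, 0.1002]
ee_rot: [[0.876, -0.063, 0.479], [-0.07, -0.998, -0.004], [0.478, -0.03, -0.878]]
force: [-0.2, 0.3, 1.1]
gripper_width: 0.0465
grip_force: 0.0
```

```bash
python3 -c "
from h import *
s=robot.get_state();print(np.round(s['joint_positions'],2),np.array(s['ee_rot']).round(4).tolist())
delta([.54,-.193,.05])
delta([.575,-.193,.02])"
```

```text
[ 37.58  34.49 -18.6  120.32 -77.92   0.87   8.19] [[0.8757, -0.0631, 0.4786], [-0.0697, -0.9976, -0.0039], [0.4777, -0.0299, -0.878]]
t 11.3 now [ 0.5653 -0.2163  0.1002] move [-47.7 -20.1  31.9] dist 60.8 levelling twist -3.59 yaw -3.62
t 11.3 now [ 0.5653 -0.2163  0.1002] move [-31.4 -21.4  75. ] dist 84.1 levelling twist -3.59 yaw -3.62
```

```bash
cat > kin.py <<'E'
import numpy as np, itertools
from scipy.spatial.transform import Rotation as Ro
D=[([62.882,35.231,-.722,81.555,.464,63.22,-2.315],[.281,-.586,.217],[[.902,.432,-.001],[.432,-.902,.002],[0,-.003,-1]]),
([-7.33,9.66,14.53,53.68,-2.63,113.54,-84.32],[.4409,-.0455,.649],[[.998,-.002,.059],[-.002,-1,-.007],[.059,.007,-.998]]),
([-8.24,6.56,13.45,73.24,-1.49,96.73,-85.17],[.4481,-.0457,.5516],[[.998,-.001,.063],[0,-1,-.006],[.063,.006,-.998]]),
([-19.37,4.74,26.22,55.18,-2.42,113.56,-84.45],[.4034,-.0408,.6773],[[.993,-.001,.121],[.001,-1,-.012],[.121,.012,-.993]]),
([-10.57,8.8,17.2,43.78,-3.05,113.57,-85.46],[.4551,-.036,.7189],[[.97,-.003,.244],[.003,-1,-.023],[.244,.023,-.969]]),
([-19.32,-.48,16.73,38.4,3.31,113.58,-89.91],[.3809,-.0223,.8196],[[.879,.001,.477],[.017,-.999,-.029],[.477,.034,-.878]]),
([-13.24,8.87,21.26,22.68,-5.32,113.58,-89.82],[.46,-.0227,.8585],[[.815,-.0538,.5767],[-.0382,-.9985,-.0391],[.578,.0099,-.816]]),
([25.82,11.24,-4.05,133.15,-68.94,9.41,-3.61],[.4656,-.1572,.2268],[[.834,-.0398,.5503],[-.0188,-.9989,-.0439],[.5514,.0263,-.8338]]),
([37.58,34.49,-18.6,120.32,-77.92,.87,8.19],[.5653,-.2163,.1002],[[.8757,-.0631,.4786],[-.0697,-.9976,-.0039],[.4777,-.0299,-.878]])]
AX='zyzyzyz'
def fr(q,s):
    R=Ro.identity();L=[R]
    for a,g,v in zip(AX,s,q): R=R*Ro.from_euler(a,g*v,degrees=True);L.append(R)
    return L
if __name__=='__main__':
    best=[]
    for s in itertools.product([1,-1],repeat=7):
        M=sum((fr(q,s)[-1].as_matrix().T@np.array(r) for q,_,r in D))
        C=Ro.from_matrix(M if np.linalg.det(M)>0 else np.eye(3))
        e=max((C.inv()*fr(q,s)[-1].inv()*Ro.from_matrix(r)).magnitude() for q,_,r in D)
        best.append((e,s,C.as_euler('xyz',degrees=True)))
    best.sort(key=lambda b:b[0]); print(best[:4])
    s=best[0][1];A=[];b=[]
    for q,p,_ in D:
        L=fr(q,s); cols=[np.array([[0],[0],[1.]])]
        for i in (2,4,7): cols.append(L[i].as_matrix()[:,[0,2]])   # after j2, j4, j7
        cols[-1]=L[6].as_matrix()[:,[0,2]]
        cols.append(L[0].as_matrix()[:,[0]]*0+L[1].as_matrix()[:,[0]])
        A.append(np.hstack(cols));b.append(p)
    A=np.vstack(A);b=np.hstack(b);x,_,rk,_=np.linalg.lstsq(A,b,rcond=None)
    print('base z; upper x,z; fore x,z; hand x,z; shoulder x',x.round(4),rk,np.abs(A@x-b).max())
E
python3 kin.py
```

```text
[(0.0023011736438456566, (-1, 1, -1, 1, -1, 1, -1), array([ 1.53257700e-02, -4.51962273e-03,  9.00006310e+01])), (0.6377884100324409, (-1, -1, -1, -1, -1, -1, -1), array([-1.31236174, 34.08202467, 89.60030989])), (0.8290453511075746, (1, 1, 1, 1, 1, 1, 1), array([-2.11573367e+00, -7.92444831e-02, -9.37420776e+01])), (0.9278926651499476, (-1, 1, 1, 1, -1, 1, -1), array([ -4.94298942,   2.39589844, 109.6305928 ]))]
base z; upper x,z; fore x,z; hand x,z; shoulder x [ 0.2712 -0.0232  0.5499 -0.0075  0.3728 -0.0368  0.3534 -0.0179] 8 0.02133089314104064
```

```bash
python3 - <<'E'
from kin import *
S=(-1,1,-1,1,-1,1,-1)
def test(spec,y=False):
    A=[];b=[]
    for q,p,_ in D:
        L=fr(q,S);A.append(np.hstack([L[i].as_matrix()[:,[c]] for i,c in spec]));b.append(p)
    A=np.vstack(A);b=np.hstack(b);x,_,rk,_=np.linalg.lstsq(A,b,rcond=None)
    print(spec,x.round(4),rk,np.abs(A@x-b).max().round(4))
test([(0,2),(3,2),(5,2),(6,2)])
test([(0,2),(3,0),(3,2),(4,0),(5,2),(6,0),(6,2)])
test([(0,2),(1,0),(3,0),(3,2),(4,0),(5,2),(6,0),(6,2)])
test([(0,2),(1,1),(1,0),(2,1),(3,0),(3,1),(3,2),(4,0),(5,2),(5,0),(6,0),(6,2)])
E
```

```text
[(0, 2), (3, 2), (5, 2), (6, 2)] [0.2532 0.5473 0.3751 0.3136] 4 0.0215
[(0, 2), (3, 0), (3, 2), (4, 0), (5, 2), (6, 0), (6, 2)] [ 0.272  -0.0027  0.5226 -0.0077  0.368  -0.0191  0.3176] 7 0.0213
[(0, 2), (1, 0), (3, 0), (3, 2), (4, 0), (5, 2), (6, 0), (6, 2)] [ 0.2646 -0.0529  0.0393  0.5444 -0.0117  0.3565 -0.0334  0.3263] 8 0.0201
[(0, 2), (1, 1), (1, 0), (2, 1), (3, 0), (3, 1), (3, 2), (4, 0), (5, 2), (5, 0), (6, 0), (6, 2)] [ 2.545e-01 -6.300e-03 -1.400e-03 -6.300e-03  1.000e-03 -9.000e-03
  5.514e-01  3.000e-04  3.722e-01 -0.000e+00 -1.000e-04  3.185e-01] 11 0.0009
```

```bash
cat >> kin.py <<'E'
S=(-1,1,-1,1,-1,1,-1)
SP=[(0,2),(1,1),(1,0),(2,1),(3,0),(3,1),(3,2),(4,0),(5,2),(5,0),(6,0),(6,2)]
LL=[.2545,-.0063,-.0014,-.0063,.001,-.009,.5514,.0003,.3722,0,0,.3185]
C90=Ro.from_euler('z',90,degrees=True)
lo=np.array([-178.69,-17.37,-77.05,15.02,-78.02,.78,-162.83]);hi=np.array([178.69,117.87,75.6,138.74,258.01,113.62,162.83])
def fk(q):
    L=fr(q,S);M=[l.as_matrix() for l in L]
    return sum(M[i][:,c]*v for (i,c),v in zip(SP,LL)),L[-1]*C90
def pose(tilt,yaw,flip=False):
    # tool z tilted by `tilt` towards azimuth yaw, tool x forward/up
    R=Ro.from_euler('z',yaw,degrees=True)*Ro.from_euler('y',-tilt,degrees=True)*Ro.from_euler('x',180,degrees=True)
    return R*Ro.from_euler('z',180,degrees=True) if flip else R
def ik(p,R,q0,mg=1,w=0):
    from scipy.optimize import least_squares
    f=lambda q:np.r_[(fk(q)[0]-p)*1000,((fk(q)[1].inv()*R).as_rotvec())*500,(np.array(q)-q0)*w]
    r=least_squares(f,np.clip(q0,lo+mg+.1,hi-mg-.1),bounds=(lo+mg,hi-mg));e=f(r.x)[:6]
    return r.x,np.abs(e).max()
E
python3 - <<'E'
from kin import *
np.set_printoptions(precision=1,suppress=True)
print(pose(30,0).as_matrix())
rng=np.random.default_rng(0);p=np.array([.575,-.193,.012])
for tilt in (25,30,35):
  for flip in (0,1):
    out=[]
    for k in range(25):
        q,e=ik(p,pose(tilt,-2,flip),rng.uniform(lo,hi))
        if e<.5 and not any(np.abs(q-o).max()<25 for o in out): out.append(q)
    print(tilt,flip);[print('  ',o,(np.minimum(o-lo,hi-o)).min()) for o in out]
E
```

```text
[[ 0.9 -0.   0.5]
 [ 0.  -1.  -0. ]
 [ 0.5  0.  -0.9]]
25 0
   [  60.5   65.7  -70.8  119.6  102.7   49.9 -158.5] 4.34249340046253
   [ 36.3  45.  -23.8 120.3 129.9  10.6 161.8] 1.021235110051805
   [-15.5  62.2  63.3 122.  253.8  59.4  19.9] 4.221417668610798
   [ 27.6  43.2 -10.5 120.6 187.5   7.1 101.8] 6.338707043311455
   [ 21.2  42.9  -1.  120.8 223.6  10.3  64. ] 9.51253485189275
   [  4.7  45.5  24.2 121.4 248.7  25.7  34.5] 9.274238265811107
   [ 31.2  43.8 -16.  120.5 158.4   7.4 131.8] 6.642152751856668
25 1
   [  16.1   43.1    6.6  121.   236.9   14.4 -130.6] 13.655038824744546
   [ 42.   47.  -32.8 120.1 115.1  16.1  -1.6] 15.295007903035449
   [ 33.8  44.3 -20.  120.4 141.5   8.7 -30.5] 7.9471731272862565
   [ 60.   64.5 -69.2 119.6 102.7  48.2  20.9] 7.8582572687261205
30 0
   [-14.5  63.2  62.7 125.8 245.5  63.3  27.6] 12.462075119634704
   [ 15.8  44.1   8.6 124.8 221.6  23.1  65.3] 13.967222771830194
   [ 32.5  44.6 -16.3 124.2 177.2  16.  114.5] 14.534226267580593
   [ 46.3  49.5 -37.9 123.8 134.7  22.5 161.8] 1.00494027141292
30 1
   [ 52.2  53.5 -48.3 123.6 123.7  29.2  -4.5] 15.137551893564307
   [  17.6   43.9    5.9  124.7  218.5   21.8 -111.1] 14.028420023060889
   [ 29.   44.1 -11.1 124.3 189.2  16.3 -78.6] 14.418565821985112
   [ 42.3  47.6 -31.4 123.9 144.6  19.3 -29.6] 14.847186632734363
35 0
   [ 23.9  45.2  -2.  128.  202.6  28.1  87.7] 10.736254854460384
   [-16.2  71.5  70.9 129.3 239.1  78.   28.8] 4.683484675644394
   [ 46.7  50.6 -36.6 127.3 153.4  27.7 145. ] 11.470778678122045
   [  3.2  49.4  29.6 128.7 227.5  43.   55.6] 10.03469425754713
35 1
   [ 50.8  53.2 -43.7 127.1 144.4  30.7 -24. ] 11.592851724532892
   [ 38.4  47.2 -23.5 127.5 172.8  25.1 -57.7] 11.21410064548904
   [  13.2   46.2   14.   128.4  217.6   34.4 -110.9] 10.37101235447443
   [ 28.2  45.4  -8.3 127.9 194.9  26.5 -83.2] 10.88100770751673
```

```bash
python3 - <<'E'
from kin import *
np.set_printoptions(precision=3,suppress=True)
print(fk(D[-1][0])[0])
for j2 in range(0,50,6):
    p,R=fk([18.6,j2,0,151-j2,-40,1,0]); print(j2,151-j2,p,np.hypot(p[0],p[1]))
R=np.array(D[-1][2])
for T in ([.54,-.2,.17],): print((R.T@(np.array(T)-[.5653,-.2163,.1002])*1000))
E
```

```text
[ 0.565 -0.216  0.1  ]
0 151 [ 0.307 -0.122  0.2  ] 0.33093920900764695
6 145 [ 0.362 -0.141  0.197] 0.3884978432230877
12 139 [ 0.416 -0.159  0.187] 0.4454334446219419
18 133 [ 0.469 -0.177  0.172] 0.5011152402818563
24 127 [ 0.52  -0.194  0.152] 0.5549288720658591
30 121 [ 0.569 -0.21   0.125] 0.6062819478470204
36 115 [ 0.614 -0.226  0.094] 0.6546099293389134
42 109 [ 0.657 -0.24   0.057] 0.6993819868029261
48 103 [ 0.695 -0.253  0.016] 0.7401066230077176
[ 10.052 -16.751 -73.457]
```

>>> send_rows --increments '[[[0.5, -13, -12, -40, 0], [0.5, -27, -24, -80, 0], [0.5, -27, -24, -80, 10], [0.5, -27, -24, -80, 20], [0.5, -27, -24, -80, 30], [0.5, -27, -24, -80, 40], [0.5, -27, -24, -80, 50], [0.5, -27, -24, -80, 60]]]'

```text
t: 12.3
ee_pos: [0.5037, -0.1892, 0.1599]
ee_rot: [[0.378, -0.791, 0.48], [-0.901, -0.433, -0.003], [0.21, -0.432, -0.877]]
force: [0.3, 0.6, 0.2]
gripper_width: 0.0463
grip_force: 0.0
```

```bash
python3 -c "
from h import *
s=robot.get_state();print(np.round(s['joint_positions'],2))"
```

```text
[ 22.56  22.84   3.47 127.56 -76.56  13.48 -55.84]
```

>>> send_rows --increments '[[[0.5, -36, -22, 1, 10], [0.5, -72, -44, 2, 20], [0.5, -108, -66, 3, 30], [0.5, -145, -88, 3, 40], [0.5, -145, -88, 3, 50], [0.5, -145, -88, 3, 60], [0.5, -145, -88, 3, 70], [0.5, -145, -88, 3, 80], [0.5, -145, -88, 3, 90]]]'

```text
t: 13.42
ee_pos: [0.5191, -0.0329, 0.1657]
ee_rot: [[-0.779, -0.405, 0.479], [-0.455, 0.89, 0.013], [-0.431, -0.208, -0.878]]
force: [-0.8, 0.5, 0.3]
gripper_width: 0.0468
grip_force: 0.0
```

```bash
python3 -c "
from h import *
s=robot.get_state();print(np.round(s['joint_positions'],2))"
```

```text
[   4.44   20.17   -2.65  131.11  -77.93    0.91 -162.84]
```

>>> send_rows --increments '[[[0.5, 0, 0, 0, -10], [0.5, 0, 0, 0, -20], [0.5, 0, 0, 0, -30], [0.5, 0, 0, 0, -40], [0.5, 0, 0, 0, -50], [0.5, 0, 0, 0, -60], [0.5, 0, 0, 0, -70], [0.5, 0, 0, 0, -80], [0.5, 0, 0, 0, -90], [0.5, 0, 0, 0, -100]]]'

```text
t: 14.68
ee_pos: [0.519, -0.0351, 0.1657]
ee_rot: [[0.535, -0.696, 0.479], [-0.796, -0.605, 0.01], [0.283, -0.386, -0.878]]
force: [1.3, 0.2, 0.3]
gripper_width: 0.0464
grip_force: 0.0
```

```bash
python3 -c "
from h import *
s=robot.get_state();print(np.round(s['joint_positions'],2))"
```

```text
[  4.62  20.16  -2.62 131.11 -77.19   0.84 -63.22]
```

>>> send_rows --increments '[[[0.5, 0, 0, 0, -10.5], [0.5, 0, 0, 0, -21], [0.5, 0, 0, 0, -31.5], [0.5, 0, 0, 0, -42], [0.5, 0, 0, 0, -52.5], [0.5, 0, 0, 0, -63], [0.5, 0, 0, 0, -73.5], [0.5, 0, 0, 0, -84], [0.5, 0, 0, 0, -94.5], [0.5, 0, 0, 0, -105], [0.5, 0, 0, 0, -115.5], [0.5, 0, 0, 0, -126], [0.5, 0, 0, 0, -136.5], [0.5, 0, 0, 0, -147], [0.5, 0, 0, 0, -157.5], [0.5, 0, 0, 0, -168], [0.5, 0, 0, 0, -178.5]]]'

```text
t: 16.8
ee_pos: [0.519, -0.0351, 0.1658]
ee_rot: [[-0.517, 0.709, 0.479], [0.811, 0.585, 0.01], [-0.273, 0.394, -0.878]]
force: [-0.8, 0.0, 0.6]
gripper_width: 0.0464
grip_force: 0.0
```

```bash
python3 -c "
from h import *
s=robot.get_state();print(np.round(s['joint_positions'],2))"
```

```text
[  4.62  20.16  -2.62 131.11 -77.2    0.84 115.3 ]
```

>>> send_rows --increments '[[[0.5, 0, 0, 0, -10.5], [0.5, 0, 0, 0, -21], [0.5, 0, 0, 0, -31.5], [0.5, 0, 0, 0, -42], [0.5, 0, 0, 0, -52.5], [0.5, 0, 0, 0, -63], [0.5, 0, 0, 0, -73.5], [0.5, 0, 0, 0, -84], [0.5, 0, 0, 0, -94.5]]]'

```text
t: 17.92
ee_pos: [0.5192, -0.0353, 0.167]
ee_rot: [[-0.668, -0.572, 0.476], [-0.646, 0.763, 0.01], [-0.369, -0.301, -0.879]]
force: [-0.1, -0.5, 0.3]
gripper_width: 0.0466
grip_force: 0.0
```

```bash
python3 -c "
from h import *
s=robot.get_state();print(np.round(s['joint_positions'],2))"
```

```text
[  5.35  20.04  -3.6  130.85 -30.13   0.85 162.72]
```

>>> send_rows --increments '[[[0.5, 0, 0, 0, -10.5], [0.5, 0, 0, 0, -21], [0.5, 0, 0, 0, -31.5], [0.5, 0, 0, 0, -42], [0.5, 0, 0, 0, -52.5], [0.5, 0, 0, 0, -63], [0.5, 0, 0, 0, -73.5], [0.5, 0, 0, 0, -84], [0.5, 0, 0, 0, -94.5], [0.5, 0, 0, 0, -105], [0.5, 0, 0, 0, -115.5], [0.5, 0, 0, 0, -126], [0.5, 0, 0, 0, -136.5], [0.5, 0, 0, 0, -147], [0.5, 0, 0, 0, -157.5], [0.5, 0, 0, 0, -168], [0.5, 0, 0, 0, -178.5], [0.5, 0, 0, 0, -189]]]'

```text
t: 20.18
ee_pos: [0.5182, -0.0352, 0.1633]
ee_rot: [[0.568, 0.667, 0.482], [0.758, -0.652, 0.009], [0.321, 0.361, -0.876]]
force: [0.0, 0.5, -0.4]
gripper_width: 0.0468
grip_force: 0.0
```

```bash
python3 -c "
from h import *
s=robot.get_state();print(np.round(s['joint_positions'],2))
delta([.54,-.193,.06])"
```

```text
[  6.7   20.47  -5.33 131.6  158.94   0.86 162.72]
t 20.175 now [ 0.5182 -0.0352  0.1633] move [-140.3   80.2   99.6] dist 189.8 levelling twist 64.46 yaw 45.62
```

>>> send_rows --increments '[[[0.5, -10, 5, 0, 10], [0.5, -40, 20, 15, 20], [0.5, -70, 40, 40, 30], [0.5, -110, 60, 70, 40], [0.5, -146, 73, 95, 48.3], [0.5, -146, 73, 95, 48.3], [0.5, -146, 73, 95, 48.3]]]'

```text
t: 21.05
ee_pos: [0.5293, -0.1912, 0.0589]
ee_rot: [[0.876, 0.017, 0.481], [0.013, -1.0, 0.01], [0.481, -0.003, -0.876]]
force: [-0.1, 0.3, -0.9]
gripper_width: 0.0468
grip_force: 0.0
```

```bash
python3 -c "
from h import *
s=robot.get_state();print(np.round(s['joint_positions'],2))
delta([.576,-.193,.03])"
```

```text
[ 44.34  39.46 -29.34 128.04 150.54  11.84 146.38]
t 21.05 now [ 0.5293 -0.1912  0.0589] move [27.   2.6 47.8] dist 55.0 levelling twist -0.3 yaw 0.95
```

>>> send_rows --increments '[[[0.5, 10, 1, 15, -0.3], [0.5, 20, 2, 32, -0.3], [0.5, 28, 2.5, 48, -0.3], [0.5, 28, 2.5, 48, -0.3]]]'

```text
t: 21.55
ee_pos: [0.5787, -0.1934, 0.0289]
ee_rot: [[0.876, 0.02, 0.482], [0.016, -1.0, 0.011], [0.482, -0.001, -0.876]]
force: [-0.8, -0.7, -0.2]
gripper_width: 0.0465
grip_force: 0.0
```

```bash
python3 -c "
from h import *
s=robot.get_state();print(np.round(s['joint_positions'],2),s['force'])
delta([.577,-.193,.012])
delta([.577,-.193,.0])"
```

```text
[ 39.52  44.26 -26.07 121.86 149.35  11.4  147.07] [-0.81824694 -0.74725363 -0.16763759]
t 21.55 now [ 0.5787 -0.1934  0.0289] move [-9.6 -0.4 14. ] dist 17.0 levelling twist -0.17 yaw 1.12
t 21.55 now [ 0.5787 -0.1934  0.0289] move [-15.4  -0.4  24.5] dist 29.0 levelling twist -0.17 yaw 1.12
```

>>> send_rows --increments '[[[0.5, -4, 0, 7, 0], [0.5, -8, 0, 14, 0], [0.5, -8, 0, 14, 0]]]'

```text
t: 21.92
ee_pos: [0.5759, -0.1945, 0.0125]
ee_rot: [[0.877, 0.017, 0.48], [0.014, -1.0, 0.01], [0.48, -0.002, -0.877]]
force: [-0.6, 0.6, 0.0]
gripper_width: 0.0465
grip_force: 0.0
```

>>> send_rows --increments '[[[0.5, -1, 0, 1.8, 0], [0.5, -1, 0, 1.8, 0]]]'

```text
t: 22.18
ee_pos: [0.5769, -0.1944, 0.0116]
ee_rot: [[0.876, 0.018, 0.482], [0.015, -1.0, 0.009], [0.482, -0.001, -0.876]]
force: [0.3, 0.1, -1.0]
gripper_width: 0.0465
grip_force: 0.0
```

>>> send_rows --increments '[[[0.5, -1, 0, 1.8, 0], [0.5, -1, 0, 1.8, 0]]]'

```text
t: 22.42
ee_pos: [0.5773, -0.1944, 0.0102]
ee_rot: [[0.875, 0.018, 0.483], [0.016, -1.0, 0.009], [0.483, -0.0, -0.876]]
force: [-1.5, 0.5, 4.6]
gripper_width: 0.0462
grip_force: 2.3
```

>>> send_rows --increments '[[[0.5, -0.5, 0, 0.9, 0], [0.5, -0.5, 0, 0.9, 0]]]'

```text
t: 22.68
ee_pos: [0.5773, -0.1944, 0.0099]
ee_rot: [[0.875, 0.018, 0.484], [0.016, -1.0, 0.009], [0.484, 0.0, -0.875]]
force: [-4.2, -0.8, 9.1]
gripper_width: 0.0466
grip_force: 4.9
```

>>> send_rows --increments '[[[0.5, -0.5, 0, 0.9, 0], [0.5, -0.5, 0, 0.9, 0]]]'

```text
t: 22.92
ee_pos: [0.5779, -0.1944, 0.0098]
ee_rot: [[0.874, 0.018, 0.485], [0.017, -1.0, 0.008], [0.485, 0.001, -0.874]]
force: [-5.3, -0.8, 14.3]
gripper_width: 0.0466
grip_force: 7.3
```

```bash
python3 - <<'E'
from kin import *
from bench import robot
np.set_printoptions(precision=1,suppress=True)
s=robot.get_state();q0=np.array(s['joint_positions']);R=Ro.from_matrix(s['ee_rot'])
p0=np.array(s['ee_pos'])
print(q0)
for dz in (0,-4.7):
  Rt=Ro.from_euler('z',dz,degrees=True)*R
  for X in ([.50,-.17],[.46,-.11],[.43,-.05],[.40,-.05],[.378,-.05],[.44,0],[.44,.1],[.44,.2],[.46,.17],[.48,.17],[.48,.02],[.47,-.05],[.47,.2]):
    q,e=ik(np.r_[X,p0[2]],Rt,q0,w=.01); print(dz,X,q,round(e,1))
E
```

```text
[ 40.5  46.9 -27.5 122.4 150.6  14.7 147. ]
0 [0.5, -0.17] [ 45.7  46.7 -33.5 134.6 154.8  25.5 143.6] 0.0
0 [0.46, -0.11] [ 49.3  51.6 -50.7 137.7 131.3  36.5 161.8] 26.4
0 [0.43, -0.05] [ 42.1  51.7 -55.1 137.7 121.2  41.1 161.8] 59.3
0 [0.4, -0.05] [ 41.6  48.5 -51.2 137.7 121.   35.6 161.8] 79.5
0 [0.378, -0.05] [ 41.1  46.  -48.  137.7 121.3  31.3 161.8] 93.9
0 [0.44, 0] [ 37.3  59.6 -68.  137.7 112.8  58.  161.8] 55.9
0 [0.44, 0.1] [ 20.4  66.4 -76.  137.7 107.7  76.2 149.4] 41.4
0 [0.44, 0.2] [  4.5  68.5 -76.  137.7 106.6  84.4 135.6] 9.1
0 [0.46, 0.17] [ 10.4  68.5 -76.  137.7 108.6  82.3 140.6] 8.9
0 [0.48, 0.17] [ -6.2  47.6 -37.  137.7 122.7  47.4 121.8] 0.0
0 [0.48, 0.02] [ 36.   66.9 -75.3 137.7 113.1  69.5 161.8] 26.6
0 [0.47, -0.05] [ 42.7  55.7 -59.2 137.7 121.9  47.6 161.8] 31.4
0 [0.47, 0.2] [-10.7  47.7 -37.3 136.7 119.2  48.3 120.7] 0.0
-4.7 [0.5, -0.17] [ 43.6  46.5 -33.  135.4 151.8  28.5 140.2] 0.0
-4.7 [0.46, -0.11] [ 49.7  53.8 -55.7 137.7 125.3  43.  161.8] 29.2
-4.7 [0.43, -0.05] [ 43.2  56.1 -63.2 137.7 114.8  51.5 161.8] 60.5
-4.7 [0.4, -0.05] [ 42.5  52.3 -59.3 137.7 113.9  45.8 161.8] 81.2
-4.7 [0.378, -0.05] [ 41.7  49.3 -55.8 137.7 113.5  41.  161.8] 96.2
-4.7 [0.44, 0] [ 37.4  65.5 -76.  137.7 108.9  69.9 160. ] 55.0
-4.7 [0.44, 0.1] [ 18.1  66.7 -76.  137.7 106.2  79.4 143.5] 37.7
-4.7 [0.44, 0.2] [  2.8  68.8 -76.  137.7 104.9  86.8 130.2] 4.4
-4.7 [0.46, 0.17] [  8.7  68.8 -76.  137.7 107.   84.9 135.2] 4.7
-4.7 [0.48, 0.17] [ -8.1  47.5 -36.5 136.7 118.6  48.2 119.5] 0.0
-4.7 [0.48, 0.02] [ 34.   67.6 -76.  137.7 111.8  73.5 156.5] 25.6
-4.7 [0.47, -0.05] [ 43.6  60.5 -67.1 137.7 116.4  57.9 161.8] 32.3
-4.7 [0.47, 0.2] [-12.5  47.6 -36.9 135.6 115.   49.1 118.7] 0.0
```

>>> send_rows --increments '[[[0.5, -2.6, 0, -1.4, 0], [0.5, -7, 0, -3.9, 0], [0.5, -13.1, -0.3, -7.3, 0], [0.5, -17.5, -0.4, -9.7, 0], [0.5, -17.5, -0.4, -9.7, 0]]]'

```text
t: 23.55
ee_pos: [0.5602, -0.1951, 0.01]
ee_rot: [[0.873, 0.018, 0.488], [0.017, -1.0, 0.007], [0.488, 0.003, -0.873]]
force: [1.5, -0.8, 7.0]
gripper_width: 0.0465
grip_force: 4.0
```

```bash
python3 -c "
from h import *
s=robot.get_state();print(np.round(s['joint_positions'],2),s['force'])
delta([.50,-.193,.0095])
p=robot.read_camera('top');r=robot.cut_out(p,'print')[0];m=r['pixels'].astype('uint8');c=max(cv2.findContours(m,0,1)[0],key=cv2.contourArea);e=cv2.approxPolyDP(c,2.5,True)[:,0];print(np.c_[e,[at(p,x,.006)[:2].round(4) for x in e]])"
```

```text
[ 42.66  46.94 -29.26 124.92 151.93  16.94 146.73] [ 1.51788    -0.82919797  7.00102711]
t 23.55 now [ 0.5602 -0.1951  0.01  ] move [-52.8  -3.2 -28.9] dist 60.3 levelling twist 0.29 yaw 1.04
[[ 3.600e+02  1.950e+02  5.930e-01 -1.097e-01]
 [ 3.600e+02  2.140e+02  5.483e-01 -1.105e-01]
 [ 3.650e+02  2.090e+02  5.604e-01 -1.220e-01]
 [ 3.780e+02  2.140e+02  5.497e-01 -1.524e-01]
 [ 3.830e+02  2.060e+02  5.688e-01 -1.638e-01]
 [ 4.020e+02  2.150e+02  5.491e-01 -2.082e-01]
 [ 4.060e+02  2.140e+02  5.518e-01 -2.175e-01]
 [ 4.080e+02  2.060e+02  5.706e-01 -2.221e-01]
 [ 4.170e+02  2.110e+02  5.596e-01 -2.431e-01]
 [ 4.320e+02  2.090e+02  5.654e-01 -2.779e-01]
 [ 4.320e+02  1.950e+02  5.984e-01 -2.782e-01]]
```

>>> send_rows --increments '[[[0.5, -0.5, 0, 0.9, 0], [0.5, -4.9, 0, -1.5, 0], [0.5, -12.2, -0.3, -5.4, 0], [0.5, -21, -0.5, -10.2, 0], [0.5, -29.8, -0.7, -15, 0], [0.5, -34.2, -0.8, -17.4, 0], [0.5, -34.2, -0.8, -17.4, 0]]]'

```text
t: 24.52
ee_pos: [0.5237, -0.1955, 0.0099]
ee_rot: [[0.87, 0.019, 0.492], [0.018, -1.0, 0.005], [0.492, 0.005, -0.871]]
force: [2.0, 0.0, 12.1]
gripper_width: 0.0467
grip_force: 5.9
```

>>> send_rows --increments '[[[0.5, -4.3, 0, -2.4, 0], [0.5, -12, -0.3, -6.6, 0], [0.5, -19, -0.5, -10.5, 0], [0.5, -25, -0.6, -13.7, 0], [0.5, -25, -0.6, -13.7, 0]]]'

```text
t: 25.15
ee_pos: [0.4954, -0.1955, 0.0098]
ee_rot: [[0.87, 0.019, 0.492], [0.019, -1.0, 0.005], [0.492, 0.005, -0.87]]
force: [1.4, -0.4, 13.0]
gripper_width: 0.0467
grip_force: 6.5
```

```bash
python3 -c "
from h import *
s=robot.get_state();print(np.round(s['joint_positions'],2),s['force'])
p=robot.read_camera('top');save(p,'t2.png');r=robot.cut_out(p,'print')[0];m=r['pixels'].astype('uint8');c=max(cv2.findContours(m,0,1)[0],key=cv2.contourArea);e=cv2.approxPolyDP(c,2.5,True)[:,0];print(np.c_[e,[at(p,x,.006)[:2].round(4) for x in e]])
delta([.47,-.185,.12])"
```

```text
[ 49.65  47.22 -33.98 133.84 156.62  24.24 145.66] [ 1.43956242 -0.37371539 12.98339278]
[[ 3.620e+02  1.960e+02  5.908e-01 -1.145e-01]
 [ 3.600e+02  2.410e+02  4.859e-01 -1.116e-01]
 [ 3.780e+02  2.430e+02  4.826e-01 -1.531e-01]
 [ 3.810e+02  2.350e+02  5.012e-01 -1.599e-01]
 [ 3.860e+02  2.340e+02  5.039e-01 -1.714e-01]
 [ 3.910e+02  2.410e+02  4.882e-01 -1.830e-01]
 [ 4.040e+02  2.440e+02  4.823e-01 -2.130e-01]
 [ 4.050e+02  2.360e+02  5.007e-01 -2.153e-01]
 [ 4.100e+02  2.330e+02  5.080e-01 -2.268e-01]
 [ 4.180e+02  2.410e+02  4.902e-01 -2.452e-01]
 [ 4.310e+02  2.420e+02  4.889e-01 -2.751e-01]
 [ 4.310e+02  1.950e+02  5.983e-01 -2.758e-01]]
t 25.25 now [ 0.4955 -0.1954  0.0099] move [  32.3  -10.3 -108.4] dist 113.5 levelling twist 0.61 yaw 1.09
```

View pics/t2.png

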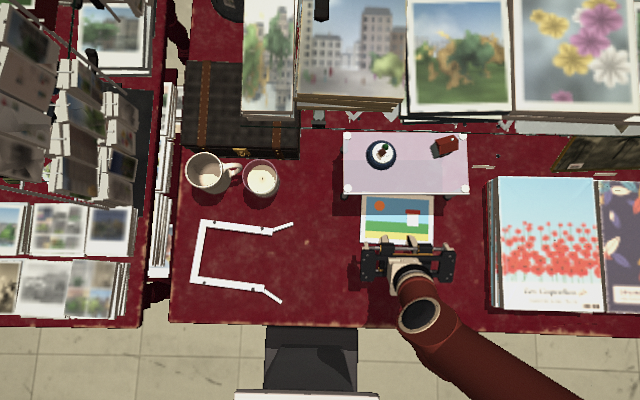

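```bash
python3 - <<'E'
from kin import *
from bench import robot
np.set_printoptions(precision=1,suppress=True)
q0=np.array(robot.get_state()['joint_positions'])
for tilt in (0,5,10,15):
  q=q0
  for X in ([.52,-.19],[.49,-.12],[.46,-.05],[.46,0],[.47,.1],[.47,.18]):
    q,e=ik(np.r_[X,.01],pose(tilt,0),q,w=.01); print(tilt,X,q,round(e,1))
E
```

```text
0 [0.52, -0.19] [ 18.   45.5  -1.3 126.  125.3   1.8 161.8] 78.3
0 [0.49, -0.12] [ 11.8  43.7  -1.6 129.8 118.8   1.8 161.8] 62.2
0 [0.46, -0.05] [  4.3  42.1  -1.9 133.1 111.1   1.8 161.8] 47.7
0 [0.46, 0] [ -1.9  41.9  -2.  133.2 104.8   1.8 161.8] 46.6
0 [0.47, 0.1] [-13.8  42.7  -2.  131.4  92.9   1.8 161.8] 52.2
0 [0.47, 0.18] [ 14.1  67.5 -76.  123.3  81.5  68.1 161.8] 37.6
5 [0.52, -0.19] [ 20.6  44.2  -3.7 125.2 126.3   1.8 161.8] 56.8
5 [0.49, -0.12] [ 13.7  42.1  -3.3 129.2 119.6   1.8 161.8] 40.4
5 [0.46, -0.05] [  5.3  40.2  -2.7 132.5 111.5   1.8 161.8] 25.9
5 [0.46, 0] [ -1.8  40.   -1.9 132.7 105.    1.8 161.8] 24.6
5 [0.47, 0.1] [-15.6  40.9  -0.3 130.8  92.5   1.8 161.8] 30.5
5 [0.47, 0.18] [ 14.7  66.4 -76.  124.   84.4  68.2 161.8] 22.1
10 [0.52, -0.19] [ 23.7  43.   -6.5 124.5 127.5   1.8 161.8] 35.3
10 [0.49, -0.12] [ 16.1  40.5  -5.4 128.6 120.6   1.8 161.8] 18.5
10 [0.46, -0.05] [  6.5  38.2  -3.7 132.1 112.1   1.8 161.8] 3.9
10 [0.46, 0] [ -1.8  38.   -1.9 132.3 105.1   1.8 161.8] 2.3
10 [0.47, 0.1] [-17.7  39.1   1.8 130.4  91.9   1.8 161.8] 8.7
10 [0.47, 0.18] [ 15.4  65.5 -76.  124.7  87.4  68.3 161.8] 6.5
15 [0.52, -0.19] [ 27.2  41.9  -9.8 123.7 129.    1.8 161.8] 14.2
15 [0.49, -0.12] [ 20.7  39.4 -10.5 128.6 125.2   3.9 158.5] 0.0
15 [0.46, -0.05] [ 18.   39.4 -20.  135.1 124.6  14.1 150.1] 0.0
15 [0.46, 0] [ 11.4  39.5 -21.4 135.6 120.1  16.7 147. ] 0.0
15 [0.47, 0.1] [ -3.6  39.9 -20.5 132.2 105.5  18.2 148.1] 0.0
15 [0.47, 0.18] [-12.6  40.9 -22.4 128.   91.6  21.5 152.7] 0.0
```

>>> send_rows --increments '[[[0.5, 12, 0, -22, 0], [0.5, 30, 0, -60, 0], [0.5, 40, -5, -110, 0], [0.5, 30, -5, -140, 0]]]'

```text
t: 25.75
ee_pos: [0.4496, -0.1897, 0.146]
ee_rot: [[0.874, 0.02, 0.485], [0.018, -1.0, 0.007], [0.485, 0.002, -0.875]]
force: [0.6, -1.4, -0.5]
gripper_width: 0.0464
grip_force: 0.0
```

```bash
python3 -c "
from h import *
s=robot.get_state();print(np.round(s['joint_positions'],2),s['force'])"
```

```text
[ 54.69  24.81 -34.05 134.19 151.56   1.62 146.12] [ 0.56238468 -1.39999053 -0.45613005]
```

>>> send_rows --increments '[[[0.5, -21, -25, 13, 0], [0.5, -42, -50, 26, 0], [0.5, -63, -75, 39, 0], [0.5, -84, -101, 52, 0], [0.5, -104, -101, 42, 0], [0.5, -104, -101, 42, 0]]]'

```text
t: 26.5
ee_pos: [0.4555, -0.1229, 0.0837]
ee_rot: [[0.898, 0.026, 0.44], [0.015, -0.999, 0.028], [0.44, -0.019, -0.898]]
force: [-0.7, -0.4, -0.8]
gripper_width: 0.0463
grip_force: 0.0
```

>>> send_rows --increments '[[[0.5, -50, 0, 0, 0], [0.5, -80, 0, 0, 0], [0.5, -80, 0, 0, 0]]]'

```text
t: 26.88
ee_pos: [0.4323, -0.1514, 0.0634]
ee_rot: [[0.915, 0.032, 0.402], [0.013, -0.999, 0.049], [0.403, -0.04, -0.914]]
force: [0.3, -0.7, -0.9]
gripper_width: 0.0463
grip_force: 0.0
```

```bash
python3 -c "
from h import *
s=robot.get_state();print(np.round(s['joint_positions'],2),s['force'])"
```

```text
[ 52.58  37.14 -40.31 138.7  132.61  15.49 162.77] [ 0.32381903 -0.70653184 -0.92275212]
```

>>> send_rows --increments '[[[0.5, -20, -40, -10, 0], [0.5, -40, -80, -20, 0], [0.5, -60, -100, -30, 0], [0.5, -60, -100, -30, 0]]]'

```text
t: 27.38
ee_pos: [0.4359, -0.0738, 0.0984]
ee_rot: [[0.931, 0.044, 0.362], [0.021, -0.997, 0.067], [0.364, -0.055, -0.93]]
force: [0.3, -0.8, -0.5]
gripper_width: 0.0467
grip_force: 0.0
```

>>> send_rows --increments '[[[0.5, -50, 0, -20, 0], [0.5, -80, 0, -30, 0], [0.5, -80, 0, -30, 0]]]'

```text
t: 27.75
ee_pos: [0.4155, -0.1014, 0.1002]
ee_rot: [[0.941, 0.044, 0.336], [0.018, -0.997, 0.08], [0.339, -0.069, -0.938]]
force: [0.2, 1.3, 0.1]
gripper_width: 0.0468
grip_force: 0.0
```

```bash
python3 -c "
from h import *
s=robot.get_state();print(np.round(s['joint_positions'],2),s['force'])"
```

```text
[ 36.46  26.01 -24.41 138.69 125.09   0.85 162.77] [0.24173836 1.30669889 0.10582644]
```

>>> send_rows --increments '[[[0.5, 0, 0, -10, 10.5], [0.5, 0, 0, -10, 21], [0.5, 0, 0, -10, 31.5], [0.5, 0, 0, -10, 42], [0.5, 0, 0, -10, 52.5], [0.5, 0, 0, -10, 63], [0.5, 0, 0, -10, 73.5], [0.5, 0, 0, -10, 84], [0.5, 0, 0, -10, 94.5], [0.5, 0, 0, -10, 105], [0.5, 0, 0, -10, 115.5], [0.5, 0, 0, -10, 126], [0.5, 0, 0, -10, 136.5], [0.5, 0, 0, -10, 147], [0.5, 0, 0, -10, 157.5], [0.5, 0, 0, -10, 168], [0.5, 0, 0, -10, 168.5]]]'

```text
t: 29.88
ee_pos: [0.4124, -0.1009, 0.1095]
ee_rot: [[-0.912, -0.234, 0.336], [-0.22, 0.972, 0.082], [-0.346, 0.001, -0.938]]
force: [-1.2, 0.4, -0.5]
gripper_width: 0.0466
grip_force: 0.0
```

```bash
python3 - <<'E'
from kin import *
from bench import robot
np.set_printoptions(precision=1,suppress=True)
s=robot.get_state();q0=np.array(s['joint_positions']);print(q0)
R0=Ro.from_matrix(s['ee_rot'])
for dy in (0,-10):
 q=q0
 for X in ([.53,-.19],[.50,-.12],[.46,-.05],[.46,0],[.47,.1],[.47,.18]):
  q,e=ik(np.r_[X,.01],Ro.from_euler('z',dy,degrees=True)*R0,q,w=.01); print(dy,X,q,round(e,1))
for tilt in (15,20):
 q=q0
 for X in ([.53,-.19],[.50,-.12],[.46,-.05],[.46,0],[.47,.1],[.47,.18]):
  q,e=ik(np.r_[X,.01],pose(tilt,-5,1),q,w=.01); print('t',tilt,X,q,round(e,1))
E
```

```text
[ 38.1  24.7 -26.3 138.4  34.2   1.6  85.1]
0 [0.53, -0.19] [ 37.9  43.2 -20.2 120.9  38.9   2.   89.7] 0.0
0 [0.5, -0.12] [ 50.2  50.8 -51.2 128.9 103.4  27.4  21.4] 0.0
0 [0.46, -0.05] [ 45.4  53.4 -59.  137.7 112.   39.    2.5] 0.0
0 [0.46, 0] [ 43.8  64.6 -76.  137.7 104.4  59.    3.6] 4.2
0 [0.47, 0.1] [ 28.1  65.2 -76.  136.1 103.9  64.5  -9.4] 0.0
0 [0.47, 0.18] [ 16.8  65.8 -76.  132.5 101.9  67.9 -15.8] 0.0
-10 [0.53, -0.19] [ 47.4  47.1 -38.3 122.2  96.3  17.9  23.7] 0.0
-10 [0.5, -0.12] [ 46.3  49.2 -48.3 130.3 108.8  29.3   3.8] 0.0
-10 [0.46, -0.05] [ 48.8  64.7 -76.  137.7 104.5  60.8  -1.1] 3.6
-10 [0.46, 0] [ 40.7  64.5 -76.  137.7 103.8  63.4  -8.5] 6.9
-10 [0.47, 0.1] [ 25.2  65.2 -76.  135.9 102.6  68.8 -20.8] 0.0
-10 [0.47, 0.18] [ 14.1  65.9 -75.9 131.7 100.1  71.8 -26.3] 0.0
t 15 [0.53, -0.19] [ 26.2  41.4  -9.8 119.6  29.    5.6  76.1] 0.0
t 15 [0.5, -0.12] [ 32.   42.4 -29.3 127.   94.   17.5   5.2] 0.0
t 15 [0.46, -0.05] [ 29.5  43.8 -39.6 134.8 105.5  27.9 -16.2] 0.0
t 15 [0.46, 0] [ 23.4  44.5 -41.9 135.2 103.7  31.6 -21.9] 0.0
t 15 [0.47, 0.1] [ 10.7  46.1 -44.4 131.4  95.9  36.7 -26.8] 0.0
t 15 [0.47, 0.18] [  1.3  47.6 -46.1 127.1  89.6  40.6 -29.1] 0.0
t 20 [0.53, -0.19] [ 47.3  47.9 -41.3 123.   99.5  23.8  11. ] 0.0
t 20 [0.5, -0.12] [ 44.2  49.2 -48.7 130.8 108.6  33.4  -6.4] 0.0
t 20 [0.46, -0.05] [ 46.1  64.5 -76.  137.7 103.6  64.5 -11.3] 4.2
t 20 [0.46, 0] [ 38.   64.4 -76.  137.7 102.6  67.1 -18.6] 5.7
t 20 [0.47, 0.1] [ 22.9  65.3 -76.  135.  100.4  72.  -29.4] 0.0
t 20 [0.47, 0.18] [ 12.1  66.  -75.9 130.4  97.7  74.7 -34.3] 0.0
```

>>> send_rows --increments '[[[0.5, -2, 7, 29, 0], [0.5, -4, 14, 58, 0], [0.5, -6, 22, 88, 0], [0.5, -6, 22, 88, 0], [0.5, -6, 22, 88, 0]]]'

```text
t: 30.5
ee_pos: [0.437, -0.0751, 0.0293]
ee_rot: [[-0.918, -0.243, 0.312], [-0.231, 0.97, 0.075], [-0.321, -0.003, -0.947]]
force: [-0.3, -0.3, -1.7]
gripper_width: 0.0464
grip_force: 0.0
```

```bash
python3 -c "
from h import *
s=robot.get_state();print(np.round(s['joint_positions'],2),s['force'])"
```

```text
[ 46.47  45.8  -52.18 138.68 110.42  28.98   5.92] [-0.29833693 -0.32069536 -1.68177727]
```

>>> send_rows --increments '[[[0.5, 40, 0, -15, 0], [0.5, 70, 0, -25, 0], [0.5, 70, 0, -25, 0]]]'

```text
t: 30.88
ee_pos: [0.4017, -0.1144, 0.0404]
ee_rot: [[-0.932, -0.241, 0.27], [-0.225, 0.97, 0.09], [-0.284, 0.023, -0.959]]
force: [1.5, 0.3, 0.4]
gripper_width: 0.0463
grip_force: 0.0
```

```bash
python3 - <<'E'
from kin import *
from bench import robot
np.set_printoptions(precision=1,suppress=True)
s=robot.get_state();q0=np.array(s['joint_positions']);print(q0)
R0=Ro.from_matrix(s['ee_rot'])
for dy in (0,-5,-10):
 q=q0
 for X in ([.53,-.19],[.50,-.12],[.47,-.05],[.46,-.05],[.46,0],[.47,.1],[.47,.18]):
  q,e=ik(np.r_[X,.01],R0*Ro.from_euler('z',-dy,degrees=True),q,w=.01); print(dy,X,q,round(e,1))
E
```

```text
[ 64.9  57.6 -76.8 138.7  92.1  47.8  28. ]
0 [0.53, -0.19] [ 64.   65.9 -73.2 116.9  84.   50.8  52.9] 0.0
0 [0.5, -0.12] [ 59.   64.8 -74.4 125.4  90.6  51.9  36.5] 0.0
0 [0.47, -0.05] [ 51.5  64.5 -76.  132.7  96.   55.2  19.6] 0.0
0 [0.46, -0.05] [ 51.8  64.2 -76.  134.2  96.8  55.1  18.2] 0.0
0 [0.46, 0] [ 44.2  64.  -76.  135.3  98.1  57.1   9.2] 0.0
0 [0.47, 0.1] [ 29.4  64.5 -76.  132.9  97.8  61.3  -2.7] 0.0
0 [0.47, 0.18] [ 18.3  65.1 -75.9 129.5  96.6  64.3  -9.6] 0.0
-5 [0.53, -0.19] [ 64.   65.8 -73.  116.9  84.   50.6  47.9] 0.0
-5 [0.5, -0.12] [ 58.9  64.7 -74.2 125.4  90.5  51.7  31.5] 0.0
-5 [0.47, -0.05] [ 51.5  64.5 -76.  132.7  96.   55.2  14.6] 0.0
-5 [0.46, -0.05] [ 51.8  64.2 -76.  134.2  96.8  55.1  13.2] 0.0
-5 [0.46, 0] [ 44.2  64.  -76.  135.3  98.1  57.1   4.2] 0.0
-5 [0.47, 0.1] [ 29.4  64.5 -76.  132.9  97.8  61.3  -7.7] 0.0
-5 [0.47, 0.18] [ 18.3  65.1 -75.9 129.5  96.6  64.3 -14.6] 0.0
-10 [0.53, -0.19] [ 64.   65.6 -72.9 116.9  83.9  50.4  42.9] 0.0
-10 [0.5, -0.12] [ 58.9  64.6 -74.1 125.4  90.5  51.5  26.5] 0.0
-10 [0.47, -0.05] [ 51.5  64.4 -75.9 132.7  96.   55.    9.6] 0.0
-10 [0.46, -0.05] [ 51.8  64.2 -76.  134.2  96.8  55.1   8.2] 0.0
-10 [0.46, 0] [ 44.2  64.  -76.  135.3  98.1  57.1  -0.8] 0.0
-10 [0.47, 0.1] [ 29.4  64.5 -76.  132.9  97.8  61.3 -12.7] 0.0
-10 [0.47, 0.18] [ 18.3  65.1 -75.9 129.5  96.6  64.3 -19.6] 0.0
```

>>> send_rows --increments '[[[0.5, -24, -26, 4, -2], [0.5, -48, -52, 12, -4], [0.5, -72, -78, 20, -6], [0.5, -96, -105, 28, -7], [0.5, -96, -105, 28, -7], [0.5, -96, -105, 28, -7]]]'

```text
t: 31.62
ee_pos: [0.5267, -0.1862, 0.0414]
ee_rot: [[-0.891, -0.363, 0.274], [-0.352, 0.932, 0.092], [-0.288, -0.015, -0.957]]
force: [-0.4, 0.8, -0.3]
gripper_width: 0.0467
grip_force: 0.0
```

```bash
python3 -c "
from h import *
s=robot.get_state();print(np.round(s['joint_positions'],2),s['force']);delta([.525,-.192,.011])"
```

```text
[ 64.37  61.55 -73.49 117.07  79.16  49.07  62.43] [-0.38494321  0.75944348 -0.28981223]
t 31.625 now [ 0.5267 -0.1862  0.0414] move [12.3 -4.4 28.1] dist 31.0 levelling twist 2.92 yaw -158.71
```

>>> send_rows --increments '[[[0.5, 4, -2, 10, 0], [0.5, 8, -4, 20, 0], [0.5, 12.3, -4.4, 28, 0], [0.5, 12.3, -4.4, 28, 0]]]'

```text
t: 32.12
ee_pos: [0.5246, -0.1934, 0.0099]
ee_rot: [[-0.892, -0.36, 0.272], [-0.349, 0.933, 0.092], [-0.287, -0.013, -0.958]]
force: [-0.7, 0.2, 0.8]
gripper_width: 0.0467
grip_force: 0.0
```

>>> send_rows --increments '[[[0.5, 0.5, 0, 1.6, 0], [0.5, 0.6, 0, 2, 0]]]'

```text
t: 32.38
ee_pos: [0.5252, -0.1933, 0.009]
ee_rot: [[-0.892, -0.36, 0.274], [-0.349, 0.933, 0.091], [-0.288, -0.014, -0.957]]
force: [-1.1, 0.1, 1.5]
gripper_width: 0.0464
grip_force: 1.0
```

>>> send_rows --increments '[[[0.5, 0.4, 0, 1.4, 0], [0.5, 0.4, 0, 1.4, 0]]]'

```text
t: 32.62
ee_pos: [0.5254, -0.1932, 0.0086]
ee_rot: [[-0.891, -0.361, 0.275], [-0.349, 0.933, 0.091], [-0.289, -0.015, -0.957]]
force: [-3.0, -1.6, 7.8]
gripper_width: 0.0461
grip_force: 3.9
```

>>> send_rows --increments '[[[0.5, 0.3, 0, 1, 0], [0.5, 4.7, 1.8, -0.4, 0], [0.5, 13.6, 5.4, -3.1, 0], [0.5, 22.5, 9, -5.8, 0], [0.5, 27, 14, -7.2, 0.5], [0.5, 27, 25, -7.2, 1], [0.5, 26, 37, -7, 1.5], [0.5, 25, 50, -7, 2], [0.5, 24, 63, -7, 2.5], [0.5, 23, 76, -7, 3], [0.5, 22, 90, -6.8, 3.5], [0.5, 21, 100, -6.7, 4], [0.5, 20.6, 105, -6.7, 4.5], [0.5, 20.6, 105, -6.7, 4.5]]]'

```text
t: 34.38
ee_pos: [0.4698, -0.104, 0.0083]
ee_rot: [[-0.915, -0.289, 0.28], [-0.275, 0.957, 0.088], [-0.293, 0.004, -0.956]]
force: [0.4, -2.7, 10.4]
gripper_width: 0.0465
grip_force: 5.2
```

```bash
cat >> h.py <<'E'
def prt(name='top',z=.006):
    p=robot.read_camera(name);r=robot.cut_out(p,'print')
    if not r: print('none'); return p
    m=r[0]['pixels'].astype('uint8');c=max(cv2.findContours(m,0,1)[0],key=cv2.contourArea)
    h=cv2.convexHull(c)[:,0].astype(float);W=np.array([at(p,x,z)[:2] for x in h],np.float32)*1000
    (cx,cy),(w,hh),a=cv2.minAreaRect(W); print(name,'rect',round(cx,1),round(cy,1),round(w,1),round(hh,1),round(a,2)); print(np.round(cv2.boxPoints(((cx,cy),(w,hh),a)),1).tolist())
    return p
E
python3 -c "
from h import *
s=robot.get_state();print(np.round(s['joint_positions'],2),s['force'])
p=prt();save(p,'t3.png');prt('side')"
```

```text
[ 57.73  62.22 -71.86 131.18  95.53  48.77  30.96] [ 0.35708519 -2.67153446 10.39006928]
top rect 498.9 -105.6 167.9 96.8 87.39
[[446.70001220703125, -187.1999969482422], [543.4000244140625, -191.60000610351562], [551.0, -23.899999618530273], [454.29998779296875, -19.5]]
side rect 483.6 -101.2 186.6 124.8 86.9
[[416.20001220703125, -191.0], [540.7999877929688, -197.6999969482422], [550.9000244140625, -11.399999618530273], [426.29998779296875, -4.699999809265137]]
```

View pics/t3.png

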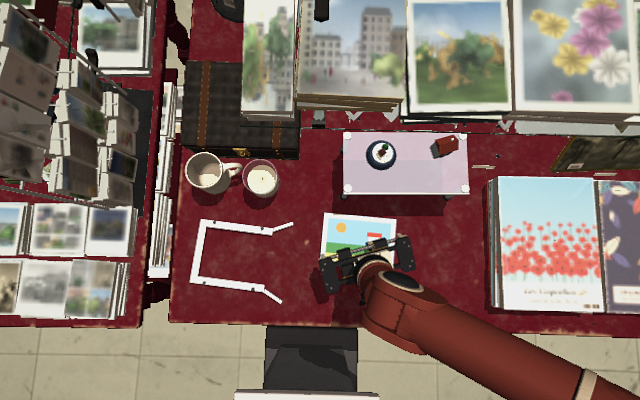

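>>> send_rows --increments '[[[0.5, -4.4, 0, -14.3, 0], [0.5, -22, -6, -9, -1], [0.5, -40, -12, -3, -1], [0.5, -54.4, -16.9, 1, -1], [0.5, -54.4, -16.9, 1, -1], [0.5, -51, -16.9, 11.5, -1], [0.5, -51, -16.9, 11.5, -1]]]'

```text
t: 35.45
ee_pos: [0.521, -0.1045, 0.009]
ee_rot: [[-0.912, -0.306, 0.272], [-0.292, 0.952, 0.091], [-0.287, 0.004, -0.958]]
force: [-0.2, 1.0, 0.3]
gripper_width: 0.0467
grip_force: 0.1
```

>>> send_rows --increments '[[[0.5, 0.6, 0, 1.9, 0], [0.5, 0.6, 0, 1.9, 0]]]'

```text
t: 35.7
ee_pos: [0.5212, -0.1045, 0.0084]
ee_rot: [[-0.912, -0.306, 0.273], [-0.292, 0.952, 0.09], [-0.288, 0.002, -0.958]]
force: [-2.4, -1.9, 7.7]
gripper_width: 0.0464
grip_force: 3.8
```

>>> send_rows --increments '[[[0.5, 0.5, 0, 1.6, 0], [0.5, 0.5, 0, 1.6, 0]]]'

```text
t: 35.95
ee_pos: [0.5216, -0.1042, 0.0082]
ee_rot: [[-0.911, -0.306, 0.275], [-0.293, 0.952, 0.09], [-0.29, 0.001, -0.957]]
force: [-6.3, -3.0, 16.5]
gripper_width: 0.0462
grip_force: 8.0
```

>>> send_rows --increments '[[[0.5, 3, 5, -0.9, 0.3], [0.5, 8, 12, -2.4, 0.7], [0.5, 14, 21, -4.2, 1.1], [0.5, 20, 31, -6, 1.6], [0.5, 26, 41, -7.8, 2], [0.5, 32, 51, -9.6, 2.4], [0.5, 38, 60, -11.4, 2.7], [0.5, 42.8, 67, -12.8, 3], [0.5, 42.8, 67, -12.8, 3]]]'

```text
t: 37.08
ee_pos: [0.4616, -0.0539, 0.0085]
ee_rot: [[-0.924, -0.259, 0.28], [-0.243, 0.966, 0.09], [-0.294, 0.015, -0.956]]
force: [0.7, -0.7, 10.8]
gripper_width: 0.0467
grip_force: 5.4
```

```bash
python3 -c "
from h import *
s=robot.get_state();print(np.round(s['joint_positions'],2),s['force'],s['ee_pos'])
p=prt();save(p,'t4.png');prt('side')"
```

```text
[ 51.07  61.62 -71.9  134.48  98.92  50.44  17.8 ] [ 0.7095959  -0.72308053 10.79908053] [ 0.46156587 -0.05393614  0.00845384]
top rect 481.0 -25.4 48.2 118.2 15.63
[[441.8999938964844, 25.0], [473.70001220703125, -88.80000305175781], [520.2000122070312, -75.80000305175781], [488.29998779296875, 38.0]]
side rect 423.3 -48.3 180.6 127.7 84.44
[[351.0, -132.0], [478.1000061035156, -144.39999389648438], [495.6000061035156, 35.400001525878906], [368.5, 47.79999923706055]]
```

View pics/t4.png

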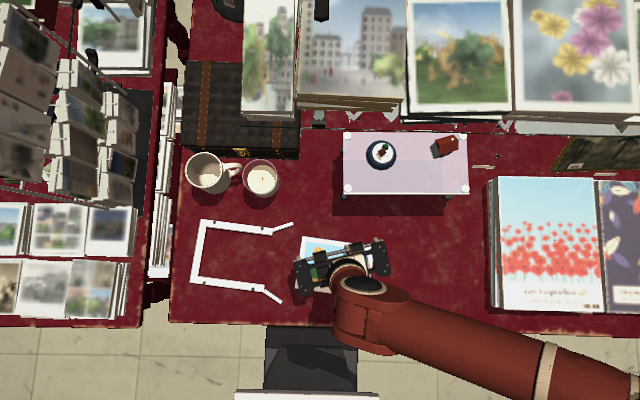

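>>> send_rows --increments '[[[0.5, -1, 4, 0.5, 0], [0.5, -3.2, 12, 1.3, 0], [0.5, -6.2, 22, 2.4, 0], [0.5, -9, 32, 3.4, 0], [0.5, -11.8, 42, 4.4, 0], [0.5, -13.4, 48, 5, 0], [0.5, -13.4, 48, 5, 0]]]'

```text
t: 38.15
ee_pos: [0.4632, -0.0047, 0.0084]
ee_rot: [[-0.925, -0.258, 0.281], [-0.243, 0.966, 0.088], [-0.294, 0.013, -0.956]]
force: [1.3, -3.4, 12.3]
gripper_width: 0.0466
grip_force: 6.2
```

```bash
python3 -c "
from h import *
s=robot.get_state();print(s['force'],s['ee_pos'])
p=prt('side');prt()
a=p['img'][215:335,255:415];b=cv2.resize(a,None,fx=5,fy=5,interpolation=cv2.INTER_CUBIC);cv2.imwrite('pics/s5.png',b[:,:,::-1])"
```

```text
[ 1.34647973 -3.36821394 12.34396486] [ 0.46315052 -0.00469115  0.0083613 ]
side rect 425.5 0.4 183.7 124.3 85.5
[[356.29998779296875, -86.30000305175781], [480.20001220703125, -96.0], [494.70001220703125, 87.0999984741211], [370.79998779296875, 96.9000015258789]]
top rect 480.3 29.0 41.0 107.8 16.37
[[445.5, 75.0], [475.8999938964844, -28.5], [515.2000122070312, -16.899999618530273], [484.79998779296875, 86.5]]
```

View pics/s5.png

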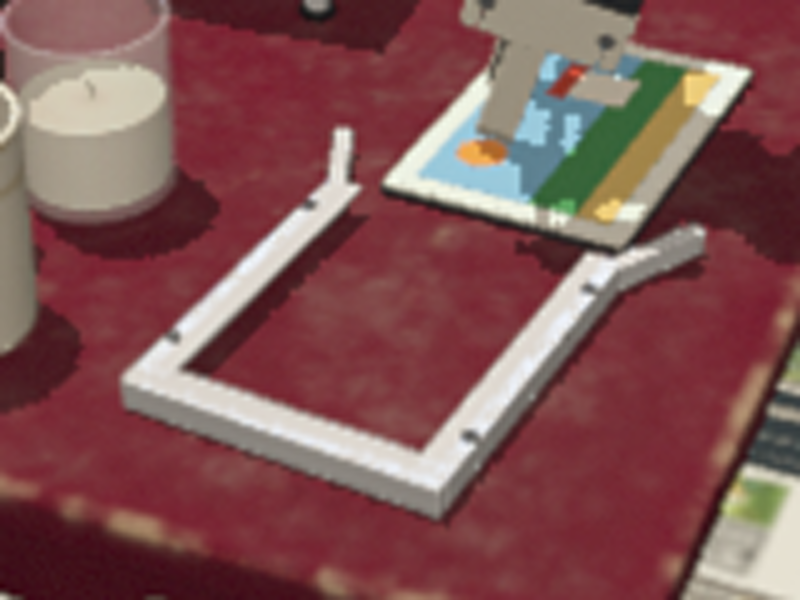

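```bash
python3 -c "
from h import *
p=robot.read_camera('side');o=np.array([.4441,.1692]);y=np.array([.0987,.995]);x=np.array([.995,-.0987])
for c,z in [((384,187),.006),((624,243),.006),((752,68),.006),((122,377),.014),((440,492),.014),((445,518),0.0),((357,188),.014),((620,290),.014)]:
    w=at(p,(255+c[0]/5,215+c[1]/5),z)[:2];print(c,w.round(4),'frame x,y mm',np.round([(w-o)@x*1000,(w-o)@y*1000],1))"
```

```text
(384, 187) [0.4866 0.0785] frame x,y mm [ 51.3 -86.1]
(624, 243) [0.3715 0.081 ] frame x,y mm [-63.6 -95. ]
(752, 68) [ 0.3599 -0.0874] frame x,y mm [ -58.5 -263.7]
(122, 377) [0.5245 0.2568] frame x,y mm [71.3 95.1]
(440, 492) [0.3809 0.2733] frame x,y mm [-73.2  97.4]
(445, 518) [0.3799 0.2709] frame x,y mm [-73.9  94.8]
(357, 188) [0.4926 0.0951] frame x,y mm [ 55.6 -69. ]
(620, 290) [0.3589 0.126 ] frame x,y mm [-80.5 -51.4]
```

>>> send_rows --increments '[[[0.5, -1.7, 4.7, 0.6, 0.7], [0.5, -4, 11.2, 1.4, 1.4], [0.5, -7.3, 20.6, 2.5, 2], [0.5, -10.7, 30, 3.7, 2], [0.5, -14, 39.3, 4.8, 2], [0.5, -17.3, 48.7, 6, 2], [0.5, -20, 56.2, 6.9, 2], [0.5, -20, 56.2, 6.9, 2]]]'

```text
t: 39.4
ee_pos: [0.4724, 0.0524, 0.0086]
ee_rot: [[-0.933, -0.22, 0.286], [-0.205, 0.975, 0.081], [-0.297, 0.017, -0.955]]
force: [6.1, -7.5, 9.4]
gripper_width: 0.0465
grip_force: 4.8
```

```bash
python3 -c "
from h import *
s=robot.get_state();print(np.round(s['joint_positions'],1),s['force'],s['ee_pos'],s['ee_rot'])
p=prt('side');save(p,'s6f.png')
a=p['img'][215:335,255:415];b=cv2.resize(a,None,fx=5,fy=5,interpolation=cv2.INTER_CUBIC);cv2.imwrite('pics/s6.png',b[:,:,::-1])"
```

```text
[ 34.8  62.3 -72.8 134.4 100.3  56.8  -0.7] [ 6.14071023 -7.45542735  9.4178953 ] [0.47235221 0.05243134 0.00856068] [[-0.93258992 -0.22001868  0.28612552]
 [-0.20517994  0.97534648  0.08124303]
 [-0.29694651  0.01705922 -0.95474172]]
side rect 441.0 28.3 120.5 177.9 13.91
[[361.20001220703125, 100.0999984741211], [403.8999938964844, -72.5], [520.9000244140625, -43.599998474121094], [478.1000061035156, 129.10000610351562]]
```

View pics/s6.png

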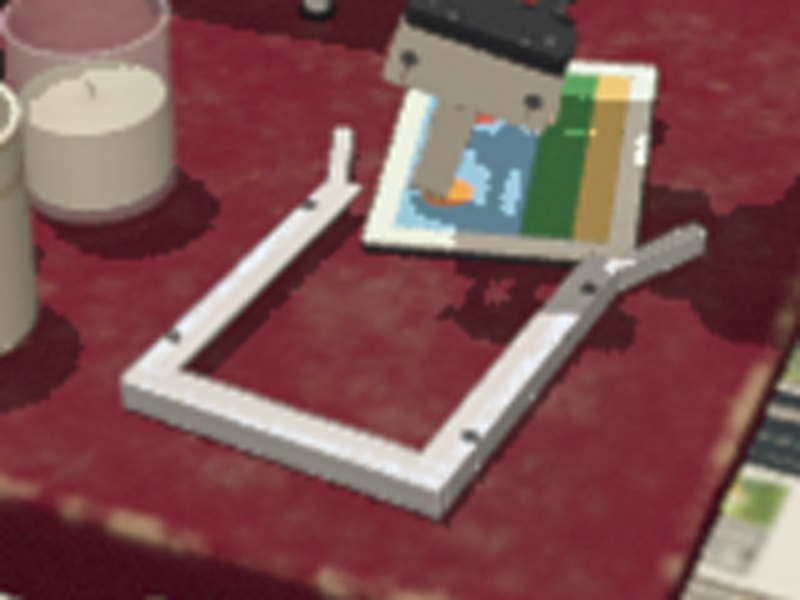

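>>> send_rows --increments '[[[0.5, 2.5, -7, -0.8, 0], [0.5, 6.5, -19, -2.2, 0], [0.5, 10.6, -31, -3.7, 0], [0.5, 14.7, -43, -5.2, 0], [0.5, 18.8, -55, -6.7, 0], [0.5, 22.7, -66, -8.2, 0], [0.5, 24.4, -71, -8.8, 0], [0.5, 20.8, -71, -20.3, -5], [0.5, 20.8, -71, -20.3, -10], [0.5, 20.8, -71, -20.3, -10]]]'

```text
t: 40.75
ee_pos: [0.4567, -0.0201, 0.0177]
ee_rot: [[-0.883, -0.382, 0.273], [-0.372, 0.924, 0.09], [-0.286, -0.022, -0.958]]
force: [0.4, 0.1, -0.7]
gripper_width: 0.0465
grip_force: 0.0
```

```bash
python3 -c "
from h import *
s=robot.get_state();print(np.round(s['joint_positions'],1),s['force'],s['ee_pos'],s['ee_rot'])
prt('side');prt()"
```

```text
[ 46.1  59.3 -71.6 135.5  98.   50.1  20.2] [ 0.36744304  0.13274851 -0.67775053] [ 0.45672506 -0.02013834  0.01772122] [[-0.88281452 -0.3824126   0.27276204]
 [-0.37224204  0.92373382  0.09028669]
 [-0.28648629 -0.02182709 -0.95783568]]
side rect 429.5 -27.8 179.5 123.0 79.26
[[352.3999938964844, -104.5], [473.20001220703125, -127.4000015258789], [506.70001220703125, 48.900001525878906], [385.79998779296875, 71.9000015258789]]
top rect 462.3 -1.5 98.9 75.7 79.73
[[416.29998779296875, -43.5], [490.70001220703125, -57.0], [508.3999938964844, 40.400001525878906], [433.8999938964844, 53.900001525878906]]
```

```bash
python3 - <<'E'
from kin import *
from bench import robot
np.set_printoptions(precision=1,suppress=True)
s=robot.get_state();q0=np.array(s['joint_positions'])
R0=Ro.from_matrix(s['ee_rot'])
for dy in (0,5,12):
 q=q0
 for X in ([.447,.023],[.436,.023],[.436,.035],[.442,.09],[.452,.15],[.456,.22]):
  q,e=ik(np.r_[X,.0085],R0*Ro.from_euler('z',dy,degrees=True),q,w=.01,mg=.3); print(dy,X,q,round(e,1))
E
python3 -c "
from h import *
delta([.447,.023,.018]);delta([.442,.033,.018])"
```

```text
0 [0.447, 0.023] [ 39.5  61.  -72.2 137.6 101.   53.9  10.5] 0.0
0 [0.436, 0.023] [ 40.7  64.1 -76.7 138.4  99.7  59.   11.1] 3.7
0 [0.436, 0.035] [ 38.7  64.1 -76.7 138.4  99.8  59.6   9.1] 3.7
0 [0.442, 0.09] [ 30.   64.5 -76.7 137.6  99.9  62.3   1.6] 0.0
0 [0.452, 0.15] [ 21.7  65.1 -76.6 133.8  98.4  64.4  -2.3] 0.0
0 [0.456, 0.22] [ 12.5  65.8 -76.3 129.1  96.7  66.6  -5.9] 0.0
5 [0.447, 0.023] [ 39.6  61.4 -72.6 137.6 100.9  54.5   5.7] 0.0
5 [0.436, 0.023] [ 40.7  64.1 -76.7 138.4  99.7  59.    6.1] 3.7
5 [0.436, 0.035] [ 38.7  64.1 -76.7 138.4  99.8  59.6   4.1] 3.7
5 [0.442, 0.09] [ 30.   64.5 -76.7 137.6  99.9  62.3  -3.4] 0.0
5 [0.452, 0.15] [ 21.7  65.1 -76.6 133.8  98.4  64.4  -7.3] 0.0
5 [0.456, 0.22] [ 12.5  65.8 -76.3 129.1  96.7  66.6 -10.9] 0.0
12 [0.447, 0.023] [ 39.8  61.8 -73.3 137.6 100.7  55.2  -1.1] 0.0
12 [0.436, 0.023] [ 40.7  64.1 -76.7 138.4  99.7  59.   -0.9] 3.7
12 [0.436, 0.035] [ 38.7  64.1 -76.7 138.4  99.8  59.6  -2.9] 3.7
12 [0.442, 0.09] [ 30.   64.5 -76.7 137.6  99.9  62.3 -10.4] 0.0
12 [0.452, 0.15] [ 21.7  65.1 -76.6 133.8  98.4  64.4 -14.3] 0.0
12 [0.456, 0.22] [ 12.5  65.8 -76.3 129.1  96.7  66.6 -17.9] 0.0
t 40.95 now [ 0.457  -0.0198  0.0176] move [-7.2 43.4  0.8] dist 44.0 levelling twist 4.24 yaw -157.49
t 40.95 now [ 0.457  -0.0198  0.0176] move [-6.6 54.5  0.3] dist 54.9 levelling twist 4.24 yaw -157.49
```

>>> send_rows --increments '[[[0.5, -7, 23, 1.5, 2], [0.5, -14.4, 46, 3.2, 4.2], [0.5, -14.4, 46, 3.2, 4.2], [0.5, -12.4, 46, 9.9, 4.2], [0.5, -12.4, 46, 9.9, 4.2]]]'

```text
t: 41.58
ee_pos: [0.4528, 0.0269, 0.01]
ee_rot: [[-0.909, -0.316, 0.272], [-0.303, 0.949, 0.09], [-0.286, -0.001, -0.958]]
force: [0.1, -1.0, 0.9]
gripper_width: 0.0464
grip_force: 0.0
```

>>> send_rows --increments '[[[0.5, 0.6, 0, 1.9, 0], [0.5, 0.6, 0, 1.9, 0]]]'

```text
t: 41.82
ee_pos: [0.4533, 0.0275, 0.0088]
ee_rot: [[-0.908, -0.317, 0.273], [-0.304, 0.948, 0.09], [-0.288, -0.001, -0.958]]
force: [-0.5, -1.0, 1.0]
gripper_width: 0.0466
grip_force: 0.3
```

>>> send_rows --increments '[[[0.5, 0.5, 0, 1.6, 0], [0.5, 0.5, 0, 1.6, 0]]]'

```text
t: 42.08
ee_pos: [0.4534, 0.0276, 0.0083]
ee_rot: [[-0.907, -0.318, 0.275], [-0.305, 0.948, 0.089], [-0.29, -0.003, -0.957]]
force: [-4.3, -4.7, 10.4]
gripper_width: 0.0466
grip_force: 5.6
```

>>> send_rows --increments '[[[0.5, 3, 0, -0.4, -1], [0.5, 6, 0.5, -1.3, -2], [0.5, 9, 0.8, -2.3, -3], [0.5, 12, 1, -3.1, -4], [0.5, 12, 1, -3.1, -4]]]'

```text
t: 42.7
ee_pos: [0.4439, 0.0271, 0.0087]
ee_rot: [[-0.881, -0.382, 0.28], [-0.37, 0.924, 0.095], [-0.295, -0.02, -0.955]]
force: [1.5, 0.5, 7.9]
gripper_width: 0.0465
grip_force: 3.6
```

```bash
cat >> h.py <<'E'
def rel():
    # print corners in the frame's axes, from the side view
    o=np.array([.4441,.1692]);y=np.array([.0987,.995]);x=np.array([.995,-.0987])
    p=robot.read_camera('side');r=robot.cut_out(p,'print')[0];m=r['pixels'].astype('uint8');c=max(cv2.findContours(m,0,1)[0],key=cv2.contourArea)
    W=np.array([at(p,u,.006)[:2] for u in cv2.convexHull(c)[:,0].astype(float)])
    F=np.float32(np.c_[(W-o)@x,(W-o)@y]*1000);b=cv2.minAreaRect(F)
    print('t',robot.get_state()['t'],'rect in frame',np.round(b[0],1),np.round(b[1],1),round(b[2],1),cv2.boxPoints(b).round(1).tolist());return p
E
python3 -c "
from h import *
s=robot.get_state();print(np.round(s['joint_positions'],1),s['force'],s['ee_pos'],s['ee_rot'])
rel();prt()"
```

```text
[ 38.9  61.3 -72.4 138.5 102.2  54.5   8.4] [1.54814873 0.51135466 7.8838405 ] [0.44391591 0.02713585 0.00870018] [[-0.88100702 -0.38156963  0.27969849]
 [-0.37008162  0.9241279   0.0950117 ]
 [-0.29473076 -0.0198053  -0.95537507]]
t 42.8 rect in frame [ -26.  -200.2] [ 65.6 184.8] 2.0 [[-62.0, -109.0], [-55.5, -293.79998779296875], [10.0, -291.5], [3.5, -106.69999694824219]]
top rect 431.7 -34.0 170.4 119.0 85.2
[[365.20001220703125, -113.9000015258789], [483.8999938964844, -123.9000015258789], [498.1000061035156, 46.0], [379.5, 55.900001525878906]]
```

>>> send_rows --increments '[[[0.5, 0.2, 0, 0.6, 0], [0.5, -2, 6.3, 1.2, 0.5], [0.5, -5, 14.8, 1.9, 1], [0.5, -8, 23.2, 2.6, 1.5], [0.5, -11, 31.7, 3.4, 2], [0.5, -13.7, 39, 4, 2.5], [0.5, -14.7, 42.3, 4.3, 2.5], [0.5, -14.7, 42.3, 4.3, 2.5]]]'

```text
t: 43.9
ee_pos: [0.4421, 0.07, 0.0082]
ee_rot: [[-0.897, -0.341, 0.281], [-0.329, 0.94, 0.089], [-0.295, -0.012, -0.955]]
force: [1.0, -3.9, 14.5]
gripper_width: 0.0465
grip_force: 7.1
```

```bash
cat >> h.py <<'E'
def relt():
    o=np.array([.4441,.1692]);y=np.array([.0987,.995]);x=np.array([.995,-.0987])
    p=robot.read_camera('top');r=robot.cut_out(p,'print')[0];m=r['pixels'].astype('uint8');c=max(cv2.findContours(m,0,1)[0],key=cv2.contourArea)
    W=np.array([at(p,u,.006)[:2] for u in cv2.convexHull(c)[:,0].astype(float)])
    F=np.float32(np.c_[(W-o)@x,(W-o)@y]*1000);b=cv2.minAreaRect(F)
    print('TOP rect in frame',np.round(b[0],1),np.round(b[1],1),round(b[2],1),cv2.boxPoints(b).round(1).tolist());return p
E
python3 -c "
from h import *
s=robot.get_state();print(np.round(s['joint_positions'],1),s['force'],s['ee_pos'],s['ee_rot'])
rel();relt()"
```

```text
[ 32.9  64.9 -77.  138.5 101.   62.4   0.4] [ 1.02336749 -3.85173155 14.47833584] [0.44207275 0.07003862 0.00821036] [[-0.89710302 -0.34077707  0.28120661]
 [-0.32910415  0.94006187  0.08929805]
 [-0.29478234 -0.01243671 -0.95548349]]
t 44.0 rect in frame [ -33.2 -155.5] [173.5  65.8] 88.7 [[-67.9000015258789, -241.5], [-2.200000047683716, -243.0], [1.600000023841858, -69.5], [-64.19999694824219, -68.0999984741211]]
TOP rect in frame [   5.4 -160.7] [170.9 107. ] 89.3 [[-49.0, -245.5], [57.900001525878906, -246.8000030517578], [59.900001525878906, -75.9000015258789], [-47.099998474121094, -74.5999984741211]]
```

>>> send_rows --increments '[[[0.5, -2.2, 4.5, 0.6, 0], [0.5, -5.7, 11.6, 1.6, 0], [0.5, -9.7, 19.6, 2.7, 0], [0.5, -13.6, 27.6, 3.8, 0], [0.5, -17.6, 35.7, 5, 0], [0.5, -17.6, 35.7, 5, 0]]]'

```text
t: 44.85
ee_pos: [0.4467, 0.1109, 0.0083]
ee_rot: [[-0.897, -0.342, 0.28], [-0.329, 0.94, 0.092], [-0.295, -0.01, -0.956]]
force: [-0.1, -3.3, 12.5]
gripper_width: 0.0465
grip_force: 6.5
```

```bash
python3 -c "
from h import *
s=robot.get_state();print(np.round(s['joint_positions'],1),s['force'],s['ee_pos'],np.round(s['ee_rot'],3).tolist())
rel();relt()"
```

```text
[ 26.9  65.2 -77.  136.7 100.2  63.9  -3.2] [-0.06079324 -3.34255767 12.45496533] [0.44671938 0.11088148 0.0082565 ] [[-0.897, -0.342, 0.28], [-0.329, 0.94, 0.092], [-0.295, -0.01, -0.956]]Traceback (most recent call last):
  File "<string>", line 4, in <module>
    rel();relt()
    ~~~^^
  File "h.py", line 30, in rel
    p=robot.read_camera('side');r=robot.cut_out(p,'print')[0];m=r['pixels'].astype('uint8');c=max(cv2.findContours(m,0,1)[0],key=cv2.contourArea)
                                  ~~~~~~~~~~~~~~~~~~~~~~~~^^^
IndexError: list index out of range
```

>>> send_rows --increments '[[[0.5, -2.2, 4.5, 0.6, 0], [0.5, -5.7, 11.6, 1.6, 0], [0.5, -9.7, 19.6, 2.7, 0], [0.5, -13.6, 27.6, 3.8, 0], [0.5, -17.6, 35.7, 5, 0], [0.5, -17.6, 35.7, 5, 0]]]'

```text
t: 45.7
ee_pos: [0.4515, 0.1508, 0.0083]
ee_rot: [[-0.897, -0.342, 0.28], [-0.329, 0.94, 0.092], [-0.295, -0.01, -0.956]]
force: [0.1, -3.4, 11.0]
gripper_width: 0.0461
grip_force: 6.0
```

```bash
python3 -c "
from h import *
s=robot.get_state();print(np.round(s['joint_positions'],1),s['force'],s['ee_pos'],np.round(s['ee_rot'],3).tolist())
for f in (relt,rel):
  try: f()
  except IndexError: print('none')"
```

```text
[ 21.4  65.6 -77.  134.3  99.2  65.3  -5.9] [ 0.14621424 -3.42170913 10.95119056] [0.45151502 0.15080426 0.00828444] [[-0.897, -0.342, 0.28], [-0.329, 0.94, 0.092], [-0.295, -0.01, -0.956]]
TOP rect in frame [ 25.1 -80.5] [169.4  68.9] 89.3 [[-10.399999618530273, -164.8000030517578], [58.5, -165.60000610351562], [60.5, 3.799999952316284], [-8.399999618530273, 4.699999809265137]]
t 45.9 rect in frame [-30.7 -75.2] [176.   66.6] 87.8 [[-67.4000015258789, -161.8000030517578], [-0.8999999761581421, -164.39999389648438], [6.0, 11.399999618530273], [-60.599998474121094, 14.0]]
```

>>> send_rows --increments '[[[0.5, -2, 4.5, 0.8, 0], [0.5, -5.5, 12, 1.9, 0], [0.5, -10, 21.6, 3.2, 0], [0.5, -14.5, 31.3, 4.5, 0], [0.5, -19, 41, 5.8, 0], [0.5, -23.5, 50.6, 7.1, 0], [0.5, -27.5, 59, 8.2, 0], [0.5, -29.2, 63, 8.7, 0], [0.5, -29.2, 63, 8.7, 0]]]'

```text
t: 47.02
ee_pos: [0.4584, 0.2163, 0.0081]
ee_rot: [[-0.898, -0.339, 0.282], [-0.329, 0.941, 0.083], [-0.293, -0.018, -0.956]]
force: [-1.2, -12.0, 21.7]
gripper_width: 0.0459
grip_force: 12.7
```

```bash
python3 -c "
from h import *
s=robot.get_state();print(np.round(s['joint_positions'],1),s['force'],s['ee_pos'],np.round(s['ee_rot'],3).tolist())
for f in (relt,rel):
  try: f()
  except IndexError: print('none')"
```

```text
[ 12.6  66.2 -76.5 129.4  97.2  67.8  -8.9] [ -1.23759721 -11.97076614  21.66149329] [0.45843378 0.21632875 0.00811398] [[-0.898, -0.339, 0.282], [-0.329, 0.941, 0.083], [-0.293, -0.018, -0.956]]
TOP rect in frame [ 40.  -58.1] [43.4 87.7] 7.4 [[12.800000190734863, -17.5], [24.100000381469727, -104.4000015258789], [67.0999984741211, -98.80000305175781], [55.79999923706055, -11.899999618530273]]
t 47.225 rect in frame [-28.  -12.3] [ 77.6 170.9] 2.0 [[-69.80000305175781, 71.69999694824219], [-63.79999923706055, -99.0999984741211], [13.699999809265137, -96.4000015258789], [7.800000190734863, 74.4000015258789]]
```

>>> send_rows --increments '[[[0.5, 1.6, -3.7, -0.4, 0], [0.5, 1.6, -3.7, -0.4, 0], [0.5, -2.5, -4, -13.8, 0], [0.5, 5, -21, -16, 2], [0.5, 13.6, -38.4, -18, 3.5], [0.5, 13.6, -38.4, -18, 3.5], [0.5, 16.5, -38.2, -8.5, 3.5], [0.5, 16.5, -38.2, -8.5, 3.5]]]'

```text
t: 48.22
ee_pos: [0.4528, 0.1782, 0.0089]
ee_rot: [[-0.918, -0.287, 0.274], [-0.272, 0.958, 0.092], [-0.289, 0.01, -0.957]]
force: [0.5, -0.0, 0.8]
gripper_width: 0.0464
grip_force: 0.5
```

```bash
python3 -c "
from h import *
s=robot.get_state();print(np.round(s['joint_positions'],1),s['force'],s['ee_pos'],np.round(s['ee_rot'],3).tolist())
for f in (relt,rel):
  try: f()
  except IndexError: print('none')"
```

```text
[ 17.5  64.6 -75.5 132.4  98.   64.2 -10.9] [ 0.46020461 -0.02427478  0.8065567 ] [0.45281728 0.1782391  0.00894623] [[-0.918, -0.287, 0.274], [-0.272, 0.958, 0.092], [-0.289, 0.01, -0.957]]
TOP rect in frame [ 28.7 -15.1] [ 58.8 169.9] 0.3 [[-1.100000023841858, 69.80000305175781], [-0.30000001192092896, -100.19999694824219], [58.599998474121094, -99.9000015258789], [57.79999923706055, 70.0]]
t 48.425 rect in frame [  2.2 -11.7] [176.5 112.2] 85.3 [[-61.0, -95.0], [50.900001525878906, -104.30000305175781], [65.4000015258789, 71.5999984741211], [-46.400001525878906, 80.9000015258789]]
```

>>> send_rows --increments '[[[0.5, 0.6, 0, 1.9, 0], [0.5, 0.6, 0, 1.9, 0]]]'

```text
t: 48.68
ee_pos: [0.4522, 0.1779, 0.0084]
ee_rot: [[-0.917, -0.287, 0.275], [-0.272, 0.958, 0.092], [-0.29, 0.01, -0.957]]
force: [-2.1, -1.3, 8.7]
gripper_width: 0.0464
grip_force: 4.4
```

>>> send_rows --increments '[[[0.5, 0.3, 0, 1, 0], [0.5, 0.3, 0, 1, 0]]]'

```text
t: 48.92
ee_pos: [0.4522, 0.178, 0.0082]
ee_rot: [[-0.917, -0.288, 0.276], [-0.273, 0.958, 0.092], [-0.291, 0.009, -0.957]]
force: [-3.5, -1.5, 14.6]
gripper_width: 0.0468
grip_force: 7.5
```

>>> send_rows --increments '[[[0.5, -1.5, 3.5, 0.6, 0], [0.5, -3.4, 7.5, 1.2, 0], [0.5, -5.3, 12, 1.8, 0], [0.5, -5.3, 12, 1.8, 0]]]'

```text
t: 49.42
ee_pos: [0.4557, 0.1899, 0.0082]
ee_rot: [[-0.917, -0.286, 0.279], [-0.272, 0.958, 0.089], [-0.293, 0.005, -0.956]]
force: [-1.4, -5.1, 14.3]
gripper_width: 0.0463
grip_force: 7.3
```

Creeping on until it comes up against the end wall.

>>> send_rows --increments '[[[0.5, -0.9, 2, 0.3, 0], [0.5, -1.8, 4, 0.6, 0], [0.5, -1.8, 4, 0.6, 0]]]'

```text
t: 49.8
ee_pos: [0.4565, 0.1937, 0.0082]
ee_rot: [[-0.917, -0.285, 0.28], [-0.271, 0.959, 0.088], [-0.293, 0.004, -0.956]]
force: [0.1, -5.6, 15.7]
gripper_width: 0.0466
grip_force: 7.8
```

>>> send_rows --increments '[[[0.5, -0.7, 1.5, 0.2, 0], [0.5, -1.3, 3, 0.4, 0], [0.5, -1.3, 3, 0.4, 0]]]'

```text
t: 50.18
ee_pos: [0.4566, 0.194, 0.008]
ee_rot: [[-0.917, -0.283, 0.28], [-0.272, 0.959, 0.081], [-0.292, -0.002, -0.957]]
force: [-2.4, -11.8, 20.7]
gripper_width: 0.0463
grip_force: 10.7
```

```bash
python3 -c "
from h import *
for f in (relt,rel):
  try: f()
  except IndexError: print('none')"
```

```text
TOP rect in frame [32.5 -2.2] [ 53.8 165.4] 1.6 [[3.200000047683716, 79.80000305175781], [7.900000095367432, -85.5999984741211], [61.79999923706055, -84.0999984741211], [57.0, 81.30000305175781]]
t 50.375 rect in frame [-1.8 -8.1] [225.5 158.1] 85.0 [[-90.4000015258789, -113.5999984741211], [67.0999984741211, -127.30000305175781], [86.69999694824219, 97.30000305175781], [-70.80000305175781, 111.0]]
```

>>> send_rows --increments '[[[0.5, -3, 0, -10, 0], [0.5, -12, 0, -40, 0], [0.5, -25, 0, -85, 0], [0.5, -45, 0, -145, 0], [0.5, -45, 0, -145, 0]]]'

```text
t: 51.0
ee_pos: [0.459, 0.1995, 0.1636]
ee_rot: [[-0.915, -0.286, 0.284], [-0.27, 0.958, 0.094], [-0.299, 0.009, -0.954]]
force: [0.9, -0.0, -0.3]
gripper_width: 0.0465
grip_force: 0.0
```

```bash
python3 -c "
from h import *
for f in (relt,rel):
  try: f()
  except IndexError: print('none')
print(robot.get_state()['force'])"
```

```text
TOP rect in frame [  2.8 -39.6] [ 90.9 116.1] 88.0 [[-56.79999923706055, -83.0], [59.20000076293945, -87.0999984741211], [62.400001525878906, 3.700000047683716], [-53.599998474121094, 7.800000190734863]]
t 51.2 rect in frame [ 6.1 -4.3] [114.4 155.5] 0.1 [[-51.29999923706055, 73.30000305175781], [-51.0, -82.19999694824219], [63.5, -82.0], [63.099998474121094, 73.5999984741211]]
[0.13842229 1.12097319 0.01008778]
```

>>> send_rows --increments '[[[0.5, 10, -45, -10, 0], [0.5, 20, -95, -20, 0], [0.5, 30, -145, -30, 0], [0.5, 40, -195, -30, 0], [0.5, 40, -235, -30, 0], [0.5, 40, -235, -30, 0]]]'

```text
t: 51.95
ee_pos: [0.4786, -0.0451, 0.1702]
ee_rot: [[-0.922, -0.279, 0.269], [-0.264, 0.96, 0.092], [-0.284, 0.014, -0.959]]
force: [-0.3, 0.1, -0.4]
gripper_width: 0.0463
grip_force: 0.0
```

```bash
python3 -c "
from h import *
for f in (relt,rel):
  try: f()
  except IndexError: print('none')
print(robot.get_state()['ee_pos'])"
```

```text
TOP rect in frame [ 1.8 -1.4] [117.  169.1] 1.2 [[-58.5, 81.9000015258789], [-54.900001525878906, -87.19999694824219], [62.0, -84.69999694824219], [58.5, 84.4000015258789]]
t 52.15 rect in frame [ 5.1 -4.6] [156.8 111.3] 89.3 [[-51.5, -82.30000305175781], [59.79999923706055, -83.69999694824219], [61.70000076293945, 73.0999984741211], [-49.5, 74.5]]
[ 0.4785287  -0.04010678  0.17228508]
```

```bash
python3 -c "
from h import *
print(robot.hand_in())"
```

```text
the job is handed in; nothing more can be done
None
```

I slid the print out from under the riser and into the frame, under the lips and against the end wall, and handed the job in at about 52 s. The last camera check put it within about 2 mm of home along the channel and about 1° from square; the hand-in returned no verdict.

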